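Press-bond heat spreaders in a shuttle-die hand press

TASK

Bond the heat spreaders that wait in the black pocket tray (two or three of them): draw the press's sliding die fully out to its stop, then seat each spreader, board side up, right down in the die cavity of its own outline (round, square, oblong). When all are seated push the die fully home under the head, press the red lever fully down, keep it down for two seconds and let it come up again; never bring the lever down while the die is not home. Then draw the die fully out again, lay every spreader flat, side by side and board side up, in the aluminium cooling tray, and leave the other things on the bench where they are.

Things in the scene. Friction and masses are not known exactly. Their poses are not given: they have to be found in the camera images.
- press: hand press fixed to the bench: grey plate 310 x 285 x 16 mm, blue bridge head (308 x 60 mm, top 146 mm above the bench, on columns at (+-0.139, 0.085)) over its left part, sliding die. Origin under the plate; x away from the robot, y left along the slide, z up. Head centre (0, 0.085); loading station, where the cavities lie with the die fully out, centre (0, -0.055)
- die (a joint): slide of the die along the press's y axis in m: 0 = fully home under the head (stop), 0.14 = fully out to the right (-y) at the loading station (stop); it starts somewhere in between, with about 2 N of friction, and stays where it is left
- die_handle (a point): middle of the die's pull handle: a black bar along the press's y axis, 12 mm wide (x), 14 mm high, 48 mm long between two end discs (dia. 22 mm) on posts; its top is 69 mm above the bench, free below for 25 mm. Pinch it across its 12 mm from above, jaws closing along the press's x. It lies 95 mm to the -y side of the row of cavities and moves with the die
- cavity_round (a point): centre of the floor of the round cavity, dia. 61 mm, the middle one of the row. All cavities are 7 mm deep, open upward, with a small lead-in chamfer, in a row along the press's x axis in the aluminium die (224 x 78 mm), whose top face is 38 mm above the bench. The cavity points have the press's axes
- cavity_square (a point): centre of the floor of the square cavity, 59 x 59 mm, sides along the press's x and y; the far one of the row, 70 mm from the round one
- cavity_oblong (a point): centre of the floor of the oblong cavity, 67 mm along the press's x by 45 mm along its y; the near one of the row, 72 mm from the round one
- press_lever (a joint): lever on top of the head, in rad: 0 = up (rest), 0.6 = fully down (stop). A spring brings it back up; at the grip it takes about 2 N to start and 6 N at the bottom. The lever drives the ram, whose rubber face (79 mm above the bench at rest) comes right down onto seated spreaders; one that is not right down stops the lever short
- lever_grip (a point): middle of the lever's red grip bar, 116 mm long along the press's y axis, dia. 26 mm, on the robot's side of the head; at rest 0.30 m above the bench, fully down 0.18 m. It is simply pushed down from above and moves on an arc of 0.22 m radius about lever_pivot (down, and 45 mm towards the robot)
- lever_pivot (a point): axis of the lever's pivot, which runs along the press's y axis, on the far part of the head, 170 mm above the bench
- pocket_tray: black tray 238 x 74 mm, fixed, with three equal pockets in a row along its x axis, 74 (x) x 66 (y) mm with centres at x = -0.078, 0 and +0.078; floor 4 mm above the bench, walls 4 mm thick with their top 9 mm above the bench. Origin at the centre of its underside. Any spreader may lie in any pocket
- cooling_tray: loose flat aluminium tray 236 (x) x 98 (y) mm on rubber feet, perforated floor 14 mm above the bench, rim 4 mm thick with its top 23 mm above the bench, 0.7 kg. Origin at the centre of its underside (under the feet), long side along its x axis; three spreaders go side by side along x, 74 mm apart
- spreader_round: round heat spreader, dia. 58 mm, 18 mm thick, upright when its white board face is up; origin at the centre of its underside. One solid piece of about 0.13 kg: aluminium, dark thermal pad, white board blank with copper pads on top. Seated, 11 mm of it stand out above the die face; in the pocket tray, 13 mm above the walls
- spreader_square: square heat spreader, 56 x 56 mm, sides along its x and y axes, 18 mm thick, upright when its white board face is up; origin at the centre of its underside. One solid piece of about 0.13 kg: aluminium, dark thermal pad, white board blank with copper pads on top. Seated, 11 mm of it stand out above the die face; in the pocket tray, 13 mm above the walls
- spreader_oblong: oblong heat spreader, 64 mm along its x axis by 42 mm along y, 18 mm thick, upright when its white board face is up; origin at the centre of its underside. One solid piece of about 0.13 kg: aluminium, dark thermal pad, white board blank with copper pads on top. Seated, 11 mm of it stand out above the die face; in the pocket tray, 13 mm above the walls
- kapton_roll: bystander: amber tape roll lying flat, dia. 60 x 12 mm
- flux_tin: bystander: white round tin, dia. 49 x 18 mm
- side_cutter: bystander: cutter with teal grips, 131 mm long
- tweezers_steel: bystander: steel tweezers, 115 mm long
- terminal_block: bystander: green screw terminal block, 41 mm long

How it is judged:
By the outcome, as a careful person would: the job done as asked, in the order asked, and still so for the second after the job is handed in, with the robot touching nothing.
Of spreader_round, spreader_square, spreader_oblong only 2 to 3 are there at a start; the rules pass over those that are not, and their reading is None.
At some moment in a run one of cooling_tray may be knocked a few centimetres aside while the robot is not near it.
Once in a run the grip may slacken for a moment while it holds something.
It also fails if it takes over 210 s, if anything falls off the work surface, if the arm or the gripper's body presses on something with over 40 N, if the wrist force passes 120 N, or if a joint passes its speed limit or range.

ROBOT

A 6-joint arm with a two-finger parallel gripper is mounted at the origin on a cart in front of the work surface, level with it; the furniture and walls round the work are solid. World frame = base frame: x ahead of the robot, y to its left, z up, the work surface at z = 0. Lengths are in m, angles in rad, forces in N, time in s.
With the tool pointing down it reaches from about 0.425 to 0.95 m from the base axis. Payload 3.5 kg.
Tool frame: the origin (TCP) lies at the very end of the fingers, on their centre line; the grasp point (between the pads) lies 19 mm behind it (ctrl.grip_point_offset is the distance from the TCP to the grasp point, in m); z points along the fingers, y is the line along which they close (so a half turn about z gives the same grasp; the last joint's range is limited). The gripper opens to 85 mm and grips with 20 to 120 N. Pads are 22 mm wide; open, the fingers measure 114 mm over their backs; the gripper's body (76 mm by 85 mm) begins 54 mm behind the grasp point. The pads swing forward as they close: fully open they stand 13 mm farther back than shut.
Start: joints at [-1.439, 0.286, 1.577, -0, 1.279, -0.15], TCP at [0.188, -0.648, 0.231] pointing down, gripper open.
Joint ranges: [-2.77, 2.77], [-0.9, 2.22], [0.21, 2.48], [-1.53, 4.67], [0.24, 2.81], [-2.84, 2.84]. Speed limits (rad/s): [2.79, 2.79, 3.14, 3.14, 3.14, 3.14].

INTERFACE

Orientations are given as a unit quaternion [x, y, z, w].
In Python, from plant import telemetry, vision, ctrl gives the robot as it stands.
- The arm moves only by the tool arm_command, never from a script. Its argument "series" is one flat list of numbers, 7 for each row, row after row: the shift along the tool's x, y, z in cm, then the turn, a rotation vector about the tool's x, y, z in degrees, then the closure, from 0 (fully open) to 1 (shut). A call has 1 to 10 rows; each row is the pose to reach, as a shift and turn from the pose commanded when the call began, along the tool's axes at that moment; what a row does not reach only later rows make up. A row lasts 1/12 s, in which the tool goes at most 41.7 mm and 7.16 degrees, less where a joint would pass 70% of its speed; a pose out of reach is approached as far as the arm can. A call with a gripper value outside its range is refused whole. The fingers move at their own pace and stop on an object; "force" is the grip in N (left out, the last holds). Time passes only in rows, so rows that repeat a pose let the fingers close. It gives the time, the measured TCP pose, the force, the opening and the grip force at its end, in the units of the state.
- telemetry.get_state(): the state, without advancing time (a new reading comes with each control period).
- vision.read_camera(name): name is "scene" or "top"; returns a dict with "color" (384x512x3 uint8, blue, green, red), "K" (3x3 intrinsics, pixels), "D" ([k1, k2, p1, p2, k3] as OpenCV has them; the pictures are not rectified), "rvec" (rotation vector, rad) and "tvec" (3), from world to camera coordinates, as OpenCV has them. Camera axes: x right, y down, z forward; pixel columns grow to the right and rows downward; lengths in m; the calibration is good to about 2 mm. A picture is of the moment at which its call begins. There is no depth.
- ctrl.sign_off(): hands the job in; it is judged then, once.
The state is a dict: "time": time; "qpos": joint angles; "dq": joint speeds; "joint_efforts": joint torques, N m; "eef_pos": TCP position; "tcp_rot": TCP orientation; "contact_force": force on the tool from outside, world axes, zero at the start; "wrist_torque": the same for the moment, N m; "opening": opening from 0.0 (shut) to 1.0 (fully open); "finger_force": force on a finger pad.
Only numpy, scipy, OpenCV 4.12 (cv2) and the standard library are available. Lean on these libraries where they do the work, as an engineer would, in place of code of your own. Each camera call takes 0.05 s, during which the arm holds its last target. There are 200 camera calls.

## Working session

There is one attempt and no reset: what is moved stays moved. The work goes in short steps, Python scripts to look and compute and a tool call to move; the robot and the scene stay as the last step left them, time stands still between calls to the robot, and variables do not carry over. Pictures are saved under pics/ and viewed, at most 14 in all, crops included, and the job is handed in when it is done.

Besides the shell and the picture viewer there is one more tool, called after ">>>" as name(argument=value, ...) on one line, values as JSON. arm_command: Moves the arm, as the interface text tells. Its arguments: {"type":"object","properties":{"series":{"type":"array","items":{"type":"number"}},"force":{"type":"number"}},"required":["series"]}

```bash
mkdir -p pics; python3 - <<'E'
from plant import telemetry, vision, ctrl
import cv2, numpy as np
for n in("scene","top"):
    r=vision.read_camera(n); cv2.imwrite(f"pics/{n}0.png",cv2.resize(r["color"],(800,600),interpolation=cv2.INTER_CUBIC))
    R=cv2.Rodrigues(r["rvec"])[0]; print(n,r["K"].round(1).tolist(),r["D"],(-R.T@np.ravel(r["tvec"])).round(3),R[2].round(2))
s=telemetry.get_state(); print(s)
E
```

```text
scene [[479.7, 0.0, 252.2], [0.0, 479.7, 187.7], [0.0, 0.0, 1.0]] [-0.00848414  0.          0.          0.          0.        ] [-0.239  0.663  1.088] [ 0.59 -0.47 -0.65]
top [[366.4, 0.0, 250.2], [0.0, 366.4, 193.4], [0.0, 0.0, 1.0]] [-0.08805549  0.          0.          0.          0.        ] [0.328 0.034 1.283] [ 0.21  0.02 -0.98]
{'time': 0.1, 'qpos': array([-1.43900147e+00,  2.87109634e-01,  1.57803501e+00,  7.86491436e-06,
        1.27860335e+00, -1.50016653e-01]), 'dq': array([-0.00013524, -0.00241638, -0.00336812,  0.00057305,  0.00170883,
       -0.00071803]), 'joint_efforts': array([ 3.89579345e-04, -4.07297623e+01, -2.93699938e+01, -1.79162048e-04,
        3.41831364e-03, -1.11934542e-07]), 'eef_pos': array([ 0.18765517, -0.64777046,  0.2300614 ]), 'tcp_rot': array([ 9.90088783e-01,  1.40438741e-01,  1.35828285e-05, -1.07759335e-03]), 'contact_force': array([-0.0726186 , -0.24397219,  0.32894347]), 'wrist_torque': array([ 0.00615487,  0.01316636, -0.02172361]), 'finger_force': 0.0, 'opening': 1.0014649681394663}
```

View pics/scene0.png

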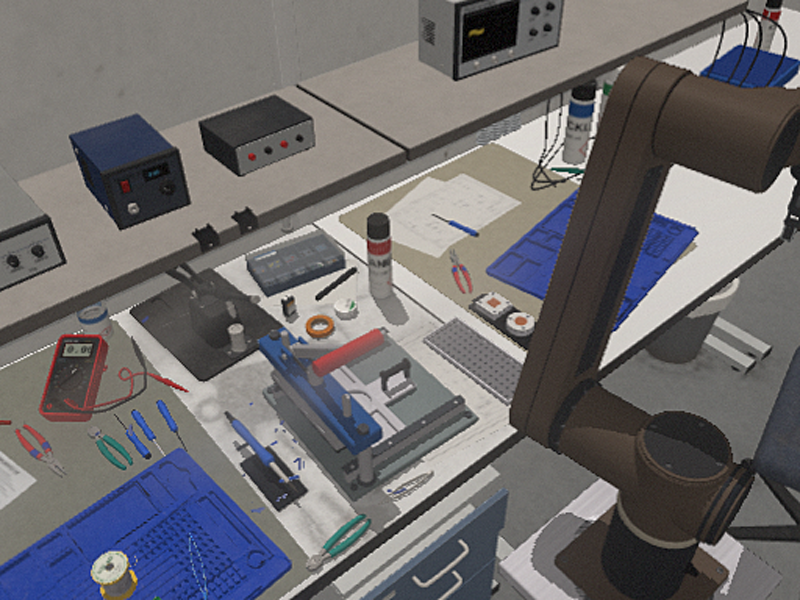

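View pics/top0.png

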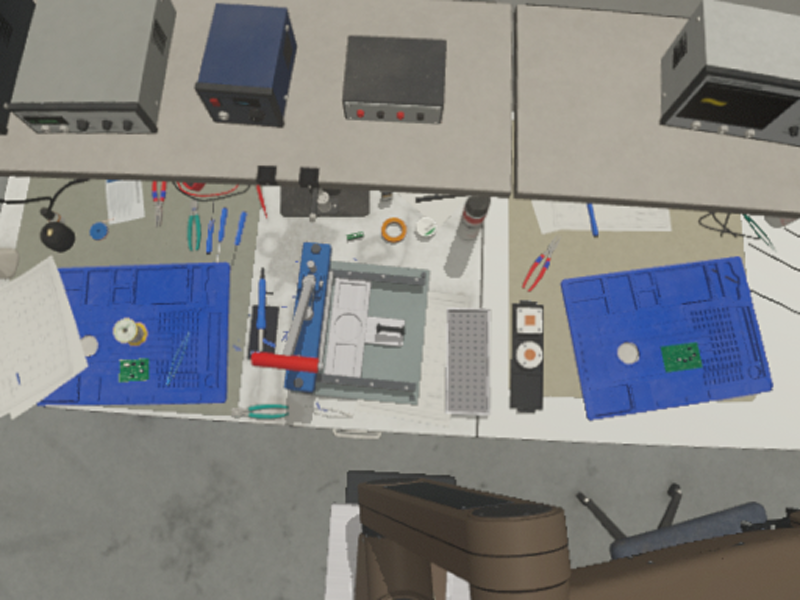

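The scene shows the press at (340,390) with its lever up, and the top view shows the pocket tray at (527,355). The tray holds a square at (529,320) and a round at (530,355), board side up, and its near pocket is empty. The cooling tray is at (468,360). I'll enlarge both views to measure.

```bash
cat > h.py <<'E'
from plant import telemetry, vision, ctrl
import cv2, numpy as np
from scipy.spatial.transform import Rotation as Ro
def cam(n): return vision.read_camera(n)
def crop(r,name,x0,y0,w,h,f):
    cv2.imwrite(name,cv2.resize(r["color"][y0:y0+h,x0:x0+w],None,fx=f,fy=f,interpolation=cv2.INTER_CUBIC))
def world(r,uv,z):
    "pixels (native) -> world points on plane z"
    uv=np.array(uv,float).reshape(-1,1,2); n=cv2.undistortPoints(uv,r["K"],r["D"]).reshape(-1,2)
    R=cv2.Rodrigues(r["rvec"])[0]; c=-R.T@np.ravel(r["tvec"])
    d=np.c_[n,np.ones(len(n))]@R; z=np.broadcast_to(z,len(n))
    return c+d*((z-c[2])/d[:,2])[:,None]
def pix(r,P): return cv2.projectPoints(np.array(P,float).reshape(-1,1,3),r["rvec"],r["tvec"],r["K"],r["D"])[0].reshape(-1,2)
def go(p,yaw):
    """shift(cm)/turn(deg) in tool axes to TCP p, tool down, with tool y axis at world angle yaw(deg)"""
    s=telemetry.get_state(); T=Ro.from_quat(s["tcp_rot"]); best=None
    for k in(0,180):
        a=np.radians(yaw+k); y=np.array([np.cos(a),np.sin(a),0]); zz=np.array([0,0,-1.]); x=np.cross(y,zz)
        v=(T.inv()*Ro.from_matrix(np.c_[x,y,zz])).as_rotvec(degrees=True)
        if best is None or np.linalg.norm(v)<np.linalg.norm(best): best=v
    d=T.inv().apply(np.array(p)-s["eef_pos"])*100
    print("shift",d.round(2),"turn",best.round(1),"rows>=",int(np.ceil(max(np.linalg.norm(d)/4.17,np.linalg.norm(best)/7.16))))
def st():
    s=telemetry.get_state(); y=Ro.from_quat(s["tcp_rot"]).as_matrix()[:,1]
    print("t",round(s["time"],2),"p",s["eef_pos"].round(4),"q",s["qpos"].round(2),"yaw",np.degrees(np.arctan2(y[1],y[0])).round(1),"F",s["contact_force"].round(1),"op",round(s["opening"],3),"ff",round(s["finger_force"],1))
E
python3 - <<'E'
from h import *
r=cam("top"); np.save("top0.npy",r,allow_pickle=True)
crop(r,"pics/t1.png",180,148,100,125,4.8)
crop(r,"pics/t2.png",275,180,90,95,6)
s=cam("scene"); np.save("scene0.npy",s,allow_pickle=True)
crop(s,"pics/s1.png",160,180,185,140,4.3)
E
```

```text
(no output)
```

View pics/t1.png

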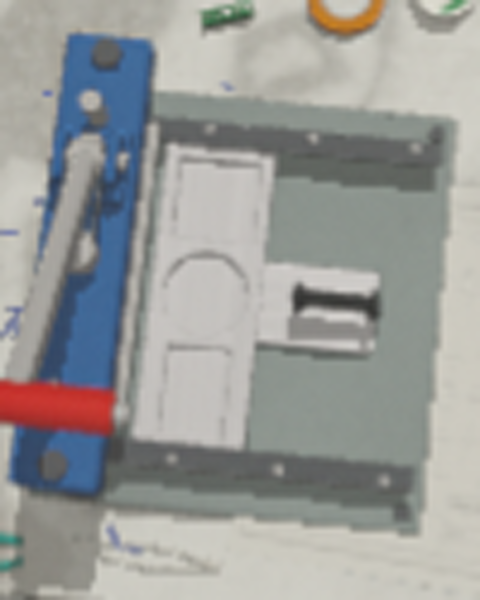

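View pics/t2.png

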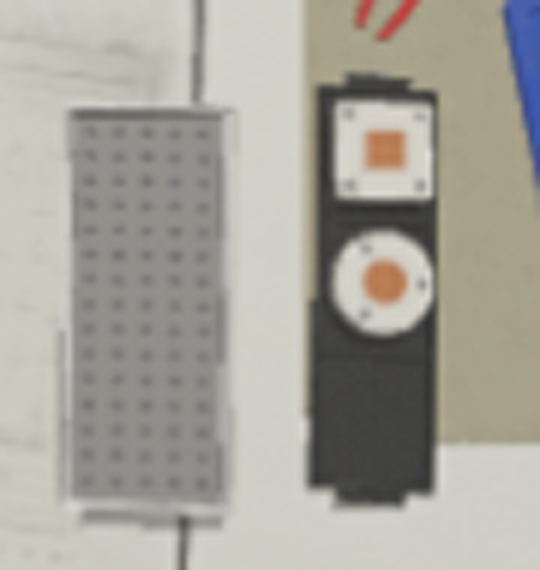

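View pics/s1.png

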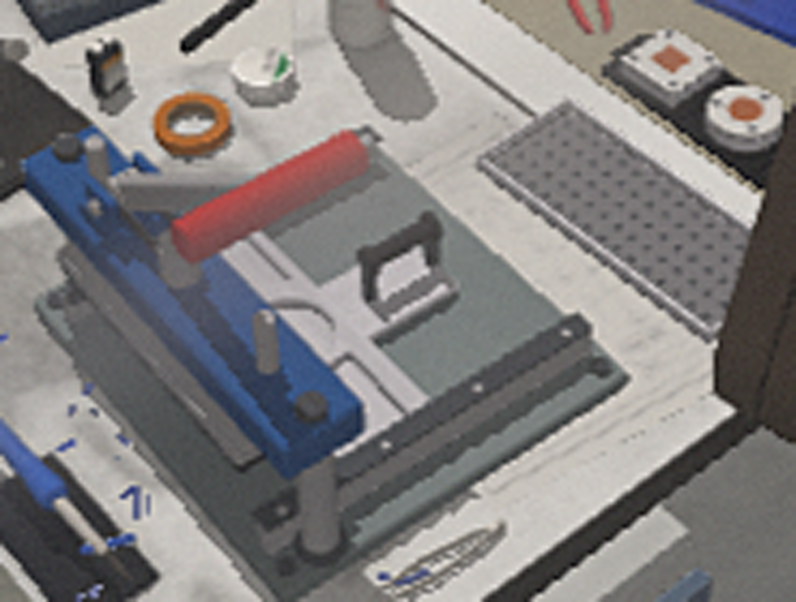

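The crops give these pixel positions:
- **t1:** head, plate corners at (457,118) and (418,535), round cavity near (207,297), handle near (337,300).
- **t2:** square copper pad at (386,150), round at (384,283), plus the cooling tray corners.
- **s1:** the same items seen from the side.

Next I'll fit the poses.

```bash
cat > fit.py <<'E'
from h import *
from scipy.optimize import least_squares
t=np.load("top0.npy",allow_pickle=True).item(); s=np.load("scene0.npy",allow_pickle=True).item()
T1=lambda p:np.array(p)/4.8+[180,148]-0.4; T2=lambda p:np.array(p)/6+[275,180]-.4; S1=lambda p:np.array(p)/4.3+[160,180]-.4
h=.146
obs=[(t,T1([457,118]),(.155,-.1425,.016),0),(t,T1([418,535]),(-.155,-.1425,.016),0),
(t,T1([70,36]),(.154,.115,h),0),(t,T1([12,483]),(-.154,.115,h),0),
(t,T1([106,53]),(.139,.085,h+.005),0),(t,T1([54,464]),(-.139,.085,h+.005),0),
(t,T1([207,297]),(0,.085,.038),1),(t,T1([337,300]),(0,-.01,.069),1),
(s,S1([628,378]),(-.155,-.1425,.016),0),(s,S1([311,400]),(-.139,.085,h+.008),0),(s,S1([66,146]),(.139,.085,h+.008),0),(s,S1([400,238]),(0,-.01,.069),1)]
def model(q,P,d): x,y,a,sl=q; c,n=np.cos(a),np.sin(a); Y=P[1]-sl*d; return (x+c*P[0]-n*Y,y+n*P[0]+c*Y,P[2])
f=lambda q:np.ravel([pix(r,model(q,P,d))[0]-uv for r,uv,P,d in obs])
R=least_squares(f,[.65,.1,0,.05],loss="soft_l1"); print("press",R.x.round(4),"yaw",np.degrees(R.x[2]).round(2)); print(f(R.x).reshape(-1,2).round(1).tolist())
for n,P,d in[("handle",(0,-.01,.069),1),("round",(0,.085,.031),1),("grip",(-.135,.085,.3),0)]: print(n,np.round(model(R.x,P,d),4))
print("sq",world(t,[T2(p) for p in[(386,150),(336,100),(434,102),(432,200),(336,199)]],.022).round(4).tolist())
print("rd",world(t,[T2([384,283])],.022).round(4))
print("sq/rd scene",world(s,[S1([671,58]),S1([744,109])],.022).round(4).tolist())
print("pocket",world(t,[T2(p) for p in[(320,88),(437,92),(433,492),(308,488)]],.009).round(4).tolist())
print("cool",world(t,[T2(p) for p in[(72,107),(232,109),(228,507),(64,505)]],.023).round(4).tolist())
print("cool floor",world(t,[T2(p) for p in[(75,115),(222,112),(222,498),(68,498)]],.014).round(4).tolist())
print("cool scene",world(s,[S1(p) for p in[(567,100),(481,160),(710,336)]],.023).round(4).tolist())
E
python3 fit.py
```

```text
press [ 0.5328  0.1344 -0.0361  0.0713] yaw -2.07
[[-3.7, -0.7], [-3.1, -0.2], [0.1, -0.9], [-0.2, 0.8], [0.9, 0.2], [0.9, 0.7], [-0.2, -0.5], [0.1, -0.0], [-2.7, 0.9], [1.1, 0.1], [0.9, -0.8], [0.0, -0.2]]
handle [0.5299 0.0532 0.069 ]
round [0.5333 0.1481 0.031 ]
grip [0.401  0.2243 0.3   ]
sq [[0.5746, -0.257, 0.022], [0.6029, -0.2272, 0.022], [0.605, -0.2853, 0.022], [0.5465, -0.2843, 0.022], [0.544, -0.228, 0.022]]
rd [[ 0.4964 -0.2567  0.022 ]]
sq/rd scene [[0.5757, -0.2589, 0.022], [0.4979, -0.2586, 0.022]]
pocket [[0.6124, -0.2202, 0.009], [0.614, -0.2903, 0.009], [0.3788, -0.2897, 0.009], [0.3774, -0.2174, 0.009]]
cool [[0.5897, -0.0721, 0.023], [0.5938, -0.1659, 0.023], [0.3639, -0.1694, 0.023], [0.3601, -0.0765, 0.023]]
cool floor [[0.5868, -0.0748, 0.014], [0.5935, -0.1614, 0.014], [0.3691, -0.1673, 0.014], [0.3643, -0.0794, 0.014]]
cool scene [[0.5926, -0.1635, 0.023], [0.5862, -0.0702, 0.023], [0.3563, -0.0739, 0.023]]
```

```bash
cat >> fit.py <<'E'
print("---- refit, plate edge free")
f0=model
def f2(q): return np.ravel([pix(r,model(q[:4],(P[0],P[1]+(q[4] if P[2]<.02 else 0),P[2]),d))[0]-uv for r,uv,P,d in obs])
R=least_squares(f2,[*R.x,0],loss="soft_l1"); print("press",R.x.round(4),"yaw",np.degrees(R.x[2]).round(2)); print(f2(R.x).reshape(-1,2).round(1).tolist())
for n,P,d in[("handle",(0,-.01,.069),1),("round",(0,.085,.031),1),("grip",(-.135,.085,.3),0)]: print(n,np.round(model(R.x[:4],P,d),4))
c=world(t,[T1(p) for p in[(175,157),(258,160),(158,347),(235,350),(222,440),(160,440)]],.038); print("cav edge",c.round(4).tolist())
print("plate",world(t,[T1(p) for p in[(457,118),(418,535)]],.016))
E
python3 fit.py | sed -n '/----/,$p'; python3 -c "
from h import *
go([.530,.053,.16],88); go([.530,.053,.055],88);st()"
```

```text
---- refit, plate edge free
press [ 0.533   0.1365 -0.0405  0.0733 -0.0132] yaw -2.32
[[-0.4, -0.2], [-0.1, 0.2], [-0.3, -1.1], [-1.1, 0.5], [0.5, 0.1], [0.1, 0.5], [-0.2, -0.5], [0.1, 0.0], [0.1, -0.7], [0.1, 0.5], [0.3, -0.6], [0.1, -0.2]]
handle [0.5296 0.0532 0.069 ]
round [0.5335 0.1482 0.031 ]
grip [0.4015 0.2269 0.3   ]
cav edge [[0.6337, 0.1784, 0.038], [0.6349, 0.1176, 0.038], [0.4935, 0.1797, 0.038], [0.4946, 0.1246, 0.038], [0.4301, 0.1293, 0.038], [0.4275, 0.1731, 0.038]]
plate [[ 0.68093431 -0.02702798  0.016     ]
 [ 0.37257567 -0.01307424  0.016     ]]
shift [ 52.37 -57.8    7.14] turn [-0.1  0.  18.1] rows>= 19
shift [ 52.37 -57.78  17.64] turn [-0.1  0.  18.1] rows>= 20
t 0.2 p [ 0.1877 -0.6479  0.2304] q [-1.44  0.29  1.58 -0.    1.28 -0.15] yaw -73.9 F [0.1 0.6 0.4] op 0.999 ff 0.0
```

```bash
python3 -c "
from h import *
go([.5295,.053,.2],-2.3)"
```

```text
shift [ 52.33 -57.82   3.14] turn [ -0.1  -0.1 -71.6] rows>= 19
```

>>> arm_command(series=[26,-29,1,0,0,-36,0,26,-29,1,0,0,-36,0,26,-29,1,0,0,-36,0,26,-29,1,0,0,-36,0,26,-29,1,0,0,-36,0,26,-29,1,0,0,-36,0,26,-29,1,0,0,-36,0,26,-29,1,0,0,-36,0,26,-29,1,0,0,-36,0,26,-29,1,0,0,-36,0], force=40)

```text
time: 1.03
eef_pos: [0.3579, -0.2931, 0.2208]
tcp_rot: [0.898, 0.441, 0.001, -0.001]
contact_force: [-0.4, 0.2, -0.5]
opening: 1.002
finger_force: 0.0
```

```bash
python3 -c "
from h import *
st();go([.5295,.053,.14],-2.3)"
```

```text
t 1.03 p [ 0.3579 -0.2931  0.2208] q [-0.91 -0.19  2.09  0.    1.24 -0.25] yaw -37.7 F [-0.4  0.2 -0.5] op 1.002 ff 0.0
shift [37.87 -7.56  8.16] turn [ -0.   -0.1 -35.4] rows>= 10
```

>>> arm_command(series=[37.9,-7.6,4,0,0,-35.4,0,37.9,-7.6,4,0,0,-35.4,0,37.9,-7.6,4,0,0,-35.4,0,37.9,-7.6,4,0,0,-35.4,0,37.9,-7.6,4,0,0,-35.4,0,37.9,-7.6,4,0,0,-35.4,0,37.9,-7.6,4,0,0,-35.4,0,37.9,-7.6,6,0,0,-35.4,0,37.9,-7.6,8,0,0,-35.4,0,37.9,-7.6,8,0,0,-35.4,0])

```text
time: 1.87
eef_pos: [0.5298, 0.0515, 0.14]
tcp_rot: [0.721, 0.693, 0.0, -0.0]
contact_force: [-0.2, -0.3, -0.1]
opening: 0.998
finger_force: 0.0
```

```bash
python3 -c "
from h import *
st();go([.5295,.053,.043],-2.3)"
```

```text
t 1.87 p [0.5298 0.0515 0.14  ] q [-0.09  0.07  2.    0.    1.07 -0.05] yaw -2.3 F [-0.2 -0.3 -0.1] op 0.998 ff 0.0
shift [ 0.14 -0.03  9.7 ] turn [-0. -0. -0.] rows>= 3
```

>>> arm_command(series=[0.1,0,4,0,0,0,0,0.1,0,7,0,0,0,0,0.1,0,8.7,0,0,0,0,0.1,0,9.7,0,0,0,0,0.1,0,9.7,0,0,0,0,0.1,0,9.7,0,0,0,1,0.1,0,9.7,0,0,0,1,0.1,0,9.7,0,0,0,1,0.1,0,9.7,0,0,0,1,0.1,0,9.7,0,0,0,1])

```text
time: 2.7
eef_pos: [0.5303, 0.0492, 0.0456]
tcp_rot: [0.722, 0.692, 0.001, 0.001]
contact_force: [-0.7, 0.6, 0.5]
opening: 0.295
finger_force: 0.0
```

>>> arm_command(series=[0,0,0,0,0,0,1,0,0,0,0,0,0,1,0,0,0,0,0,0,1,0,0,0,0,0,0,1])

```text
time: 3.03
eef_pos: [0.5297, 0.0493, 0.0452]
tcp_rot: [0.722, 0.692, 0.0, 0.0]
contact_force: [-2.0, -0.6, 6.2]
opening: 0.132
finger_force: 40.1
```

```bash
python3 -c "
from h import *
st()"
```

```text
t 3.03 p [0.5297 0.0493 0.0452] q [-0.1   0.21  2.05 -0.    0.88 -0.06] yaw -2.4 F [-2.  -0.6  6.2] op 0.132 ff 40.1
```

>>> arm_command(series=[-1.5,0,0,0,0,0,1,-3,0,0,0,0,0,1,-4.5,0,0,0,0,0,1,-5.5,0,0,0,0,0,1,-6,0,0,0,0,0,1,-6.3,0,0,0,0,0,1,-6.6,0,0,0,0,0,1,-6.8,0,0,0,0,0,1,-7,0,0,0,0,0,1,-7,0,0,0,0,0,1])

```text
time: 3.87
eef_pos: [0.5271, -0.0167, 0.0452]
tcp_rot: [0.723, 0.691, 0.003, -0.002]
contact_force: [0.9, 15.9, 6.2]
opening: 0.126
finger_force: 40.1
```

>>> arm_command(series=[-0.2,0,0,0,0,0,1,-0.4,0,0,0,0,0,1,-0.6,0,0,0,0,0,1,-0.6,0,0,0,0,0,1])

```text
time: 4.2
eef_pos: [0.527, -0.0174, 0.045]
tcp_rot: [0.724, 0.69, 0.007, -0.006]
contact_force: [3.2, 32.7, 6.5]
opening: 0.132
finger_force: 40.3
```

>>> arm_command(series=[0.5,0,0,0,0,0,1,0.5,0,0,0,0,0,0.2,0.5,0,0,0,0,0,0.2,0.5,0,0,0,0,0,0.2,0.5,0,0,0,0,0,0.2,0.5,0,-3,0,0,0,0.2,0.5,0,-7,0,0,0,0.2,0.5,0,-10,0,0,0,0.2,0.5,0,-12,0,0,0,0.2])

```text
time: 4.95
eef_pos: [0.5278, -0.0227, 0.168]
tcp_rot: [0.723, 0.691, 0.001, 0.002]
contact_force: [0.8, -0.7, 1.0]
opening: 0.801
finger_force: 0.0
```

```bash
python3 -c "
from h import *
st();go([.575,-.257,.10],-90)"
```

```text
t 4.95 p [ 0.5278 -0.0227  0.168 ] q [-0.23  0.02  2.   -0.    1.12 -0.19] yaw -2.5 F [ 0.8 -0.7  1. ] op 0.801 ff 0.0
shift [-23.2    5.71   6.85] turn [ 0.3 -0.2 87.5] rows>= 13
```

>>> arm_command(series=[-3,0.7,0,0,0,7,0.12,-6,1.4,0,0,0,14,0.12,-9,2.1,0,0,0,21,0.12,-12,2.8,0,0,0,28,0.12,-15,3.5,1,0,0,35,0.12,-18,4.2,2,0,0,42,0.12,-20,5,3,0,0,49,0.12,-22,5.5,4,0,0,56,0.12,-23.2,5.7,5,0,0,63,0.12,-23.2,5.7,5,0,0,70,0.12])

```text
time: 5.78
eef_pos: [0.5719, -0.2586, 0.1114]
tcp_rot: [0.989, 0.148, -0.002, -0.001]
contact_force: [-1.1, -0.1, -0.4]
opening: 0.877
finger_force: 0.0
```

```bash
python3 - <<'E'
from h import *
st();go([.575,-.257,.07],-90)
r=cam("top"); np.save("top1.npy",r,allow_pickle=True); crop(r,"pics/t3.png",205,165,75,110,5.4)
s=cam("scene"); np.save("scene1.npy",s,allow_pickle=True); crop(s,"pics/s3.png",210,180,110,100,6)
E
```

```text
t 5.78 p [ 0.5719 -0.2586  0.1114] q [-0.59  0.31  1.78 -0.    1.06  0.69] yaw -73.0 F [-1.1 -0.1 -0.4] op 0.877 ff 0.0
shift [ 0.36 -0.05  4.14] turn [-0.1  0.2 17. ] rows>= 3
```

View pics/t3.png

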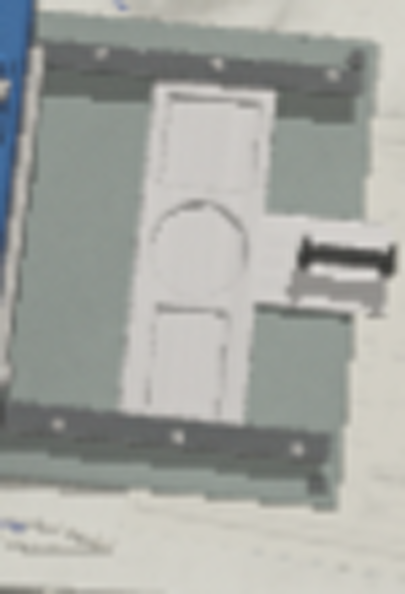

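View pics/s3.png

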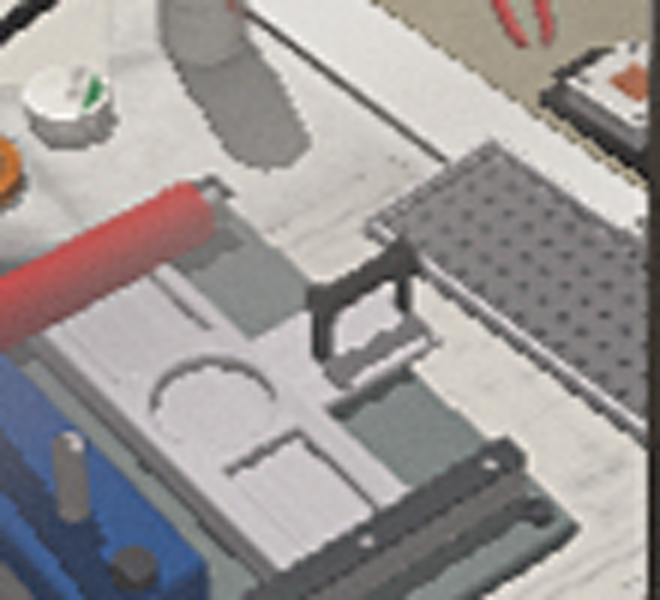

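t3 shows the die fully out: round cavity near (200,251), handle bar from (303,252) to (391,262), die edges from (155,88) to (122,413) and from (275,90) to (243,425). In s3 the round cavity is near (213,405).

```bash
python3 - <<'E'
from h import *
t=np.load("top1.npy",allow_pickle=True).item(); s=np.load("scene1.npy",allow_pickle=True).item()
T=lambda p:np.array(p)/5.4+[205,165]-.4; S=lambda p:np.array(p)/6+[210,180]-.4
print("round t",world(t,[T([200,251])],.038).round(4)," s",world(s,[S([213,405])],.038).round(4))
print("die edges",world(t,[T(p) for p in[(155,88),(122,413),(275,90),(243,425)]],.038).round(4).tolist())
print("handle",world(t,[T(p) for p in[(303,252),(391,262)]],.069).round(4).tolist(), world(s,[S(p) for p in[(320,295),(408,247)]],.069).round(4).tolist())
P=[(.5308,.0815,.038)]
print("pred px", (pix(t,P)-[205,165]+.4)*5.4,(pix(s,P)-[210,180]+.4)*6)
# circle rim overlay check
a=np.radians(np.arange(0,360,45)); C=np.c_[.5308+.0305*np.cos(a),.0815+.0305*np.sin(a),0*a+.038]
print(((pix(t,C)-[205,165]+.4)*5.4).round().tolist()); print(((pix(s,C)-[210,180]+.4)*6).round().tolist())
E
```

```text
round t [[0.5298 0.0819 0.038 ]]  s [[0.5291 0.0836 0.038 ]]
die edges [[0.635, 0.1178, 0.038], [0.4242, 0.1243, 0.038], [0.6381, 0.04, 0.038], [0.4212, 0.0481, 0.038]]
handle [[0.5279, 0.0168, 0.069], [0.5247, -0.0381, 0.069]] [[0.5287, 0.0144, 0.069], [0.5254, -0.0411, 0.069]]
pred px [[200.69501291 249.53876497]] [[214.156299   400.92327502]]
[[204.0, 203.0], [169.0, 214.0], [153.0, 247.0], [165.0, 281.0], [198.0, 297.0], [232.0, 285.0], [248.0, 252.0], [236.0, 218.0]]
[[176.0, 367.0], [153.0, 398.0], [165.0, 431.0], [208.0, 448.0], [254.0, 436.0], [276.0, 404.0], [262.0, 371.0], [221.0, 356.0]]
```

>>> arm_command(series=[0.4,0,2,0,0,7,0.15,0.4,0,4,0,0,14,0.2,0.4,0,4,0,0,17,0.2,0.4,0,4,0,0,17,0.2,0.4,0,4,0,0,17,0.2])

```text
time: 6.3
eef_pos: [0.5774, -0.2547, 0.0747]
tcp_rot: [1.0, 0.007, 0.0, 0.0]
contact_force: [-0.9, 0.2, 0.2]
opening: 0.8
finger_force: 0.0
```

```bash
python3 - <<'E'
from h import *
st();go([.575,-.257,.0075],-90)
E
```

```text
t 6.3 p [ 0.5774 -0.2547  0.0747] q [-0.58  0.36  1.79 -0.    0.99  0.98] yaw -89.2 F [-0.9  0.2  0.2] op 0.8 ff 0.0
shift [-0.25  0.23  6.72] turn [ 0.  -0.   0.8] rows>= 2
```

>>> arm_command(series=[-0.2,0.3,3,0,0,0.8,0.2,-0.2,0.3,4.5,0,0,0.8,0.2,-0.2,0.3,5.5,0,0,0.8,0.2,-0.2,0.3,5.5,0,0,0.8,0.2,-0.2,0.3,5.5,0,0,0.8,0.2])

```text
time: 6.72
eef_pos: [0.575, -0.2573, 0.0189]
tcp_rot: [1.0, -0.002, -0.001, -0.0]
contact_force: [-0.3, -0.2, 0.1]
opening: 0.797
finger_force: 0.0
```

```bash
python3 - <<'E'
from h import *
st();go([.575,-.2575,.0075],-90)
E
```

```text
t 6.72 p [ 0.575  -0.2573  0.0189] q [-0.58  0.44  1.81  0.    0.9   0.99] yaw -90.2 F [-0.3 -0.2  0.1] op 0.797 ff 0.0
shift [0.01 0.02 1.14] turn [-0.   0.1 -0.2] rows>= 1
```

>>> arm_command(series=[0,0,0.7,0,0,0,0.2,0,0,1.1,0,0,0,0.2,0,0,1.1,0,0,0,0.3,0,0,1.1,0,0,0,0.5,0,0,1.1,0,0,0,0.7,0,0,1.1,0,0,0,1,0,0,1.1,0,0,0,1,0,0,1.1,0,0,0,1], force=70)

```text
time: 7.38
eef_pos: [0.5757, -0.2578, 0.0089]
tcp_rot: [1.0, -0.002, 0.0, 0.0]
contact_force: [1.0, -0.5, 2.4]
opening: 0.635
finger_force: 73.7
```

```bash
python3 - <<'E'
from h import *
st()
E
```

```text
t 7.38 p [ 0.5757 -0.2578  0.0089] q [-0.58  0.45  1.81  0.    0.88  0.99] yaw -90.3 F [ 1.  -0.5  2.4] op 0.635 ff 73.7
```

>>> arm_command(series=[0,0,-2,0,0,0,1,0,0,-4.5,0,0,0,1,0,0,-7.5,0,0,0,1,0,0,-10,0,0,0,1,0,0,-11,0,0,0,1,0,0,-11,0,0,0,1])

```text
time: 7.88
eef_pos: [0.5768, -0.2586, 0.1215]
tcp_rot: [1.0, -0.002, 0.002, 0.002]
contact_force: [0.3, 0.3, -1.0]
opening: 0.628
finger_force: 73.9
```

```bash
python3 - <<'E'
from h import *
st();go([.6006,.0795,.12],-92.2)
E
```

```text
t 7.88 p [ 0.5768 -0.2586  0.1215] q [-0.58  0.3   1.77 -0.    1.06  0.99] yaw -90.3 F [ 0.3  0.3 -1. ] op 0.628 ff 73.9
shift [  2.23 -33.82   0.05] turn [ 0.2 -0.3  1.9] rows>= 9
```

>>> arm_command(series=[0.2,-3,0,0,0,0,1,0.5,-7,0,0,0,0.5,1,0.7,-11,0,0,0,1,1,1,-15,0,0,0,1.5,1,1.3,-19,0,0,0,2,1,1.6,-23,0,0,0,2,1,1.8,-27,0,0,0,2,2,-30.5,0,0,0,2,1,2.2,-33,0,0,0,2,1,2.2,-33.8,0,0,0,2,1])

```text
invalid input at $.series: expected a multiple of 7 numbers
```

>>> arm_command(series=[0,0,2,0,0,0,1,0,0,4,0,0,0,1,0,0,5,0,0,0,1,0,0,5,0,0,0,1,0,0,5,0,0,0,1])

```text
time: 8.3
eef_pos: [0.574, -0.2568, 0.066]
tcp_rot: [1.0, -0.002, -0.002, -0.001]
contact_force: [-0.8, -0.1, -0.4]
opening: 0.632
finger_force: 73.9
```

```bash
python3 - <<'E'
from h import *
st();go([.6006,.0795,.036],-92.2)
E
```

```text
t 8.3 p [ 0.574  -0.2568  0.066 ] q [-0.58  0.37  1.8  -0.    0.98  0.99] yaw -90.3 F [-0.8 -0.1 -0.4] op 0.632 ff 73.9
shift [  2.52 -33.63   3.07] turn [-0.1  0.2  1.9] rows>= 9
```

>>> arm_command(series=[0,0,-3,0,0,0,1,0.3,-3,-5,0,0,0.5,1,0.6,-7,-5,0,0,1,1,0.9,-11,-5,0,0,1.5,1,1.2,-15,-5,0,0,2,1,1.5,-19,-5,0,0,2,1,1.8,-23,-5,0,0,2,1,2.1,-27,-5,0,0,2,1,2.4,-31,-5,0,0,2,1,2.5,-33.6,-5,0,0,2,1])

```text
time: 9.13
eef_pos: [0.6024, 0.0818, 0.1199]
tcp_rot: [1.0, -0.019, 0.001, -0.0]
contact_force: [1.3, 0.0, -1.5]
opening: 0.631
finger_force: 74.0
```

>>> arm_command(series=[0,0,2,0,0,0,1,0,0,4,0,0,0,1,0,0,5,0,0,0,1,0,0,5,0,0,0,1,0,0,5,0,0,0,1])

```text
time: 9.55
eef_pos: [0.6018, 0.078, 0.0684]
tcp_rot: [1.0, -0.02, -0.0, -0.0]
contact_force: [-0.4, 0.4, -1.5]
opening: 0.634
finger_force: 74.0
```

```bash
python3 - <<'E'
from h import *
st();go([.6006,.0795,.036],-92.2)
r=cam("top"); np.save("top2.npy",r,allow_pickle=True)
s=cam("scene"); crop(s,"pics/s4.png",215,175,100,90,6);np.save("scene2.npy",s,allow_pickle=True)
st()
E
```

```text
t 9.55 p [0.6018 0.078  0.0684] q [-0.04  0.32  1.86  0.    0.97  1.57] yaw -92.3 F [-0.4  0.4 -1.5] op 0.634 ff 74.0
shift [-0.12 -0.15  3.24] turn [-0.   0.  -0.1] rows>= 1
t 9.65 p [0.603  0.0778 0.0699] q [-0.04  0.32  1.85  0.    0.97  1.57] yaw -92.3 F [-0.7  0.3 -1.6] op 0.634 ff 74.0
```

View pics/s4.png

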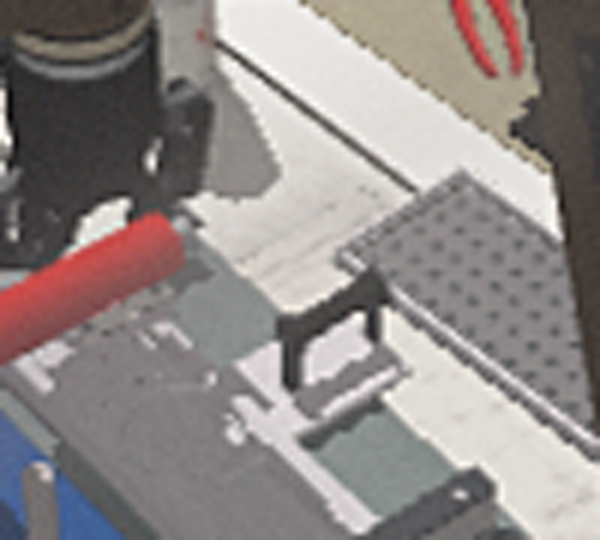

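The s4 view is blocked by the lever and gripper, so I'll seat the square by force.

>>> arm_command(series=[-0.2,-0.15,1.5,0,0,0,1,-0.2,-0.15,2.2,0,0,0,1,-0.2,-0.15,2.6,0,0,0,1,-0.2,-0.15,2.8,0,0,0,1,-0.2,-0.15,3.0,0,0,0,1,-0.2,-0.15,3.0,0,0,0,1])

```text
time: 10.15
eef_pos: [0.6002, 0.0797, 0.0403]
tcp_rot: [1.0, -0.02, -0.0, 0.0]
contact_force: [-3.3, -0.4, 5.6]
opening: 0.632
finger_force: 74.8
```

>>> arm_command(series=[0,0,0.15,0,0,0,1,0,0,0.3,0,0,0,1,0,0,0.3,0,0,0,1])

```text
time: 10.4
eef_pos: [0.6007, 0.0798, 0.0359]
tcp_rot: [1.0, -0.02, 0.001, 0.0]
contact_force: [-0.0, 0.9, 0.9]
opening: 0.628
finger_force: 74.3
```

```bash
python3 - <<'E'
from h import *
st();go([.6006,.0795,.036],-92.2)
E
```

```text
t 10.4 p [0.6007 0.0798 0.0359] q [-0.04  0.37  1.87  0.    0.91  1.58] yaw -92.3 F [-0.   0.9  0.9] op 0.628 ff 74.3
shift [-0.    0.03 -0.01] turn [-0.  -0.1 -0.1] rows>= 1
```

>>> arm_command(series=[0,0,0.1,0,0,0,1,0,0,0.2,0,0,0,1,0,0,0.2,0,0,0,1])

```text
time: 10.65
eef_pos: [0.6007, 0.0797, 0.0358]
tcp_rot: [1.0, -0.02, 0.0, 0.0]
contact_force: [-5.1, -0.7, 10.4]
opening: 0.629
finger_force: 75.4
```

>>> arm_command(series=[0,0,-0.1,0,0,0,0.22,0,0,-0.1,0,0,0,0.22,0,0,-0.1,0,0,0,0.22,0,0,-3,0,0,0,0.22,0,0,-6,0,0,0,0.22,0,0,-8,0,0,0,0.22,0,0,-8,0,0,0,0.22])

```text
time: 11.23
eef_pos: [0.6032, 0.0799, 0.1186]
tcp_rot: [1.0, -0.02, 0.005, 0.0]
contact_force: [0.9, 0.8, -0.1]
opening: 0.784
finger_force: 0.0
```

```bash
python3 - <<'E'
from h import *
st();go([.497,-.258,.12],-90)
E
```

```text
t 11.23 p [0.6032 0.0799 0.1186] q [-0.03  0.25  1.84  0.    1.04  1.57] yaw -92.2 F [ 0.9  0.8 -0.1] op 0.784 ff 0.0
shift [-9.28 34.18 -0.23] turn [ 0.  -0.5 -2.2] rows>= 9
```

>>> arm_command(series=[-1,3,0,0,0,0,0.22,-2,7,0,0,0,0,0.22,-3,11,0,0,0,-1,0.22,-4,15,0,0,0,-1,0.22,-5,19,0,0,0,-2,0.22,-6,23,0,0,0,-2,0.22,-7,27,0,0,0,-2,0.22,-8,31,0,0,0,-2,0.22,-9,34,0,0,0,-2,0.22,-9.1,34.2,2,0,0,-2,0.22])

```text
time: 12.07
eef_pos: [0.4961, -0.2649, 0.0963]
tcp_rot: [1.0, -0.005, 0.003, 0.003]
contact_force: [1.3, -0.7, 0.7]
opening: 0.777
finger_force: 0.0
```

>>> arm_command(series=[0,0,2,0,0,0,0.22,0,0,4,0,0,0,0.22,0,0,5.5,0,0,0,0.22,0,0,6.5,0,0,0,0.22,0,0,6.5,0,0,0,0.22,0,0,6.5,0,0,0,0.22])

```text
time: 12.57
eef_pos: [0.495, -0.2578, 0.0274]
tcp_rot: [1.0, -0.002, -0.001, -0.001]
contact_force: [0.4, -0.5, 0.6]
opening: 0.784
finger_force: 0.0
```

```bash
python3 - <<'E'
from h import *
st();go([.497,-.258,.009],-90)
E
```

```text
t 12.57 p [ 0.495  -0.2578  0.0274] q [-0.66  0.29  1.99  0.    0.87  0.91] yaw -90.2 F [ 0.4 -0.5  0.6] op 0.784 ff 0.0
shift [0.21 0.02 1.84] turn [-0.1  0.1 -0.2] rows>= 1
```

>>> arm_command(series=[0.2,0,1,0,0,0,0.2,0.2,0,1.8,0,0,0,0.2,0.2,0,1.8,0,0,0,0.2,0.2,0,1.8,0,0,0,0.4,0.2,0,1.8,0,0,0,0.7,0.2,0,1.8,0,0,0,1,0.2,0,1.8,0,0,0,1,0.2,0,1.8,0,0,0,1], force=70)

```text
time: 13.23
eef_pos: [0.4979, -0.2586, 0.011]
tcp_rot: [1.0, -0.002, 0.001, 0.0]
contact_force: [-0.6, 0.8, 2.3]
opening: 0.641
finger_force: 74.0
```

```bash
python3 - <<'E'
from h import *
st()
E
```

```text
t 13.23 p [ 0.4979 -0.2586  0.011 ] q [-0.66  0.32  1.98  0.    0.83  0.92] yaw -90.3 F [-0.6  0.8  2.3] op 0.641 ff 74.0
```

>>> arm_command(series=[0,0,-2,0,0,0,1,0,0,-4.5,0,0,0,1,0,0,-7.5,0,0,0,1,0,0,-10,0,0,0,1,0,0,-11,0,0,0,1,0,0,-11,0,0,0,1,0,0,-11,0,0,0,1])

```text
time: 13.82
eef_pos: [0.4971, -0.258, 0.1196]
tcp_rot: [1.0, -0.002, -0.0, -0.0]
contact_force: [-0.1, 0.3, -1.1]
opening: 0.635
finger_force: 74.2
```

```bash
python3 - <<'E'
from h import *
st();go([.5307,.0825,.12],-92.2)
E
```

```text
t 13.82 p [ 0.4971 -0.258   0.1196] q [-0.66  0.16  1.95 -0.    1.04  0.92] yaw -90.3 F [-0.1  0.3 -1.1] op 0.635 ff 74.2
shift [ 3.220e+00 -3.407e+01 -3.000e-02] turn [-0.   0.   1.9] rows>= 9
```

>>> arm_command(series=[0.3,-3,0,0,0,0,1,0.6,-7,0,0,0,0.5,1,0.9,-11,0,0,0,1,1,1.2,-15,0,0,0,1.5,1,1.6,-19,0,0,0,2,1,2,-23,0,0,0,2,1,2.4,-27,0,0,0,2,1,2.8,-31,0,0,0,2,1,3.2,-33.5,0,0,0,2,1,3.2,-34.1,0,0,0,2,1])

```text
time: 14.65
eef_pos: [0.5291, 0.0863, 0.1173]
tcp_rot: [1.0, -0.018, -0.002, -0.001]
contact_force: [0.5, -0.8, -1.6]
opening: 0.637
finger_force: 74.3
```

>>> arm_command(series=[0,0,2,0,0,0,1,0,0,4,0,0,0,1,0,0,5.5,0,0,0,1,0,0,6,0,0,0,1,0,0,6,0,0,0,1,0,0,6,0,0,0,1])

```text
time: 15.15
eef_pos: [0.5304, 0.0821, 0.0594]
tcp_rot: [1.0, -0.02, -0.001, 0.0]
contact_force: [0.2, -0.2, -1.4]
opening: 0.632
finger_force: 74.3
```

```bash
python3 - <<'E'
from h import *
st();go([.5307,.0825,.037],-92.2)
E
```

```text
t 15.15 p [0.5304 0.0821 0.0594] q [-0.04  0.2   2.03 -0.    0.92  1.58] yaw -92.3 F [ 0.2 -0.2 -1.4] op 0.632 ff 74.3
shift [ 0.04 -0.04  2.24] turn [ 0.   0.1 -0.1] rows>= 1
```

>>> arm_command(series=[0,0,0.8,0,0,0,1,0,0,1.3,0,0,0,1,0,0,1.6,0,0,0,1,0,0,1.9,0,0,0,1,0,0,2.2,0,0,0,1,0,0,2.2,0,0,0,1])

```text
time: 15.65
eef_pos: [0.5311, 0.0826, 0.0382]
tcp_rot: [1.0, -0.02, 0.0, -0.0]
contact_force: [0.7, -0.2, -0.7]
opening: 0.638
finger_force: 74.3
```

```bash
python3 - <<'E'
from h import *
st();go([.5307,.0825,.037],-92.2)
E
```

```text
t 15.65 p [0.5311 0.0826 0.0382] q [-0.03  0.23  2.04  0.    0.87  1.58] yaw -92.3 F [ 0.7 -0.2 -0.7] op 0.638 ff 74.3
shift [-0.03  0.01  0.12] turn [-0.  -0.  -0.1] rows>= 1
```

>>> arm_command(series=[0,0,0.1,0,0,0,1,0,0,0.2,0,0,0,1,0,0,0.3,0,0,0,1,0,0,0.3,0,0,0,1])

```text
time: 15.98
eef_pos: [0.5313, 0.0826, 0.0379]
tcp_rot: [1.0, -0.019, -0.001, 0.0]
contact_force: [-7.0, -0.6, 12.3]
opening: 0.633
finger_force: 75.8
```

>>> arm_command(series=[0,0,-0.1,0,0,0,0.2,0,0,-0.1,0,0,0,0.2,0,0,-0.1,0,0,0,0.2,0,0,-3,0,0,0,0.2,0,0,-6,0,0,0,0.2,0,0,-9,0,0,0,0.2,0,0,-10,0,0,0,0.2])

```text
time: 16.57
eef_pos: [0.5336, 0.0825, 0.1399]
tcp_rot: [1.0, -0.02, 0.004, 0.0]
contact_force: [1.3, -0.5, 0.6]
opening: 0.798
finger_force: 0.0
```

```bash
python3 - <<'E'
from h import *
st();go([.527,-.016,.15],-2.3)
E
```

```text
t 16.57 p [0.5336 0.0825 0.1399] q [-0.03  0.08  1.99  0.    1.06  1.58] yaw -92.3 F [ 1.3 -0.5  0.6] op 0.798 ff 0.0
shift [-0.27  9.87 -1.01] turn [  0.3  -0.4 -90. ] rows>= 13
```

>>> arm_command(series=[0,1,-1,0,0,-7,0.2,-0.1,2,-1,0,0,-14,0.2,-0.2,4,-1,0,0,-21,0.2,-0.2,6,-1,0,0,-28,0.2,-0.3,8,-1,0,0,-35,0.2,-0.3,9,-1,0,0,-42,0.2,-0.3,9.9,-1,0,0,-49,0.2,-0.3,9.9,-1,0,0,-56,0.2,-0.3,9.9,-1,0,0,-63,0.2,-0.3,9.9,-1,0,0,-70,0.2])

```text
time: 17.4
eef_pos: [0.5236, -0.0165, 0.1442]
tcp_rot: [0.829, 0.56, -0.0, -0.001]
contact_force: [-0.3, 0.3, -0.5]
opening: 0.798
finger_force: 0.0
```

>>> arm_command(series=[0,0,0,0,0,-7,0.2,0,0,0,0,0,-14,0.2,0,0,0,0,0,-20,0.2,0,0,0,0,0,-20,0.2,0,0,0,0,0,-20,0.2])

```text
time: 17.82
eef_pos: [0.5237, -0.0161, 0.1445]
tcp_rot: [0.722, 0.692, -0.0, -0.001]
contact_force: [-0.5, -0.5, 1.0]
opening: 0.799
finger_force: 0.0
```

```bash
python3 - <<'E'
from h import *
st();go([.527,-.016,.044],-2.3)
r=cam("top"); np.save("top3.npy",r,allow_pickle=True)
s=cam("scene"); a=cv2.resize(r["color"][165:275,195:295],None,fx=4,fy=4,interpolation=3); b=cv2.resize(s["color"][180:290,215:310],None,fx=4,fy=4,interpolation=3)
cv2.imwrite("pics/c5.png",np.hstack([a,b]))
E
```

```text
t 17.82 p [ 0.5237 -0.0161  0.1445] q [-0.22  0.04  2.02  0.    1.08 -0.18] yaw -2.4 F [-0.5 -0.5  1. ] op 0.799 ff 0.0
shift [ 0.03  0.35 10.05] turn [-0.1 -0.  -0.1] rows>= 3
```

View pics/c5.png

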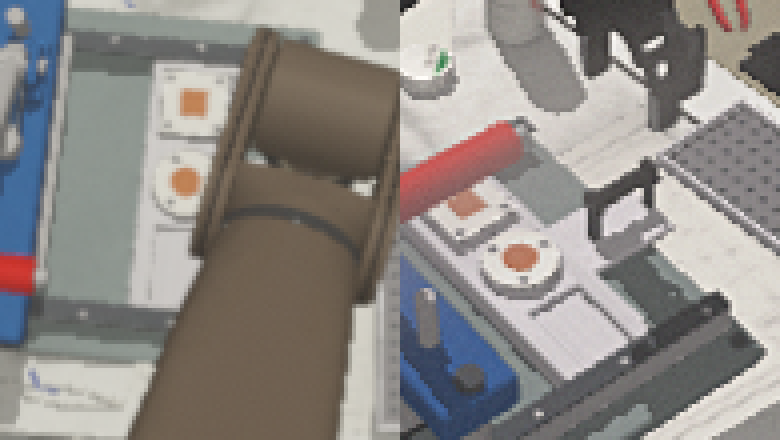

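Both spreaders sit flat in their cavities: square at (193,103) and round at (185,182) in the left half. Next I grip the handle and push the die home.

>>> arm_command(series=[0,0.3,4,0,0,0,0.2,0,0.3,7,0,0,0,0.2,0,0.3,9,0,0,0,0.2,0,0.3,10,0,0,0,0.2,0,0.3,10,0,0,0,0.5,0,0.3,10,0,0,0,1,0,0.3,10,0,0,0,1,0,0.3,10,0,0,0,1,0,0.3,10,0,0,0,1,0,0.3,10,0,0,0,1], force=40)

```text
time: 18.75
eef_pos: [0.5271, -0.0165, 0.0472]
tcp_rot: [0.721, 0.693, -0.0, -0.0]
contact_force: [-4.4, -0.3, 6.6]
opening: 0.129
finger_force: 41.5
```

```bash
python3 - <<'E'
from h import *
st();go([.527+.0057,-.016+.14,.044],-2.3)
E
```

```text
t 18.75 p [ 0.5271 -0.0165  0.0472] q [-0.22  0.2   2.06 -0.    0.89 -0.18] yaw -2.2 F [-4.4 -0.3  6.6] op 0.129 ff 41.5
shift [1.407e+01 1.000e-02 3.200e-01] turn [-0.   0.   0.1] rows>= 4
```

>>> arm_command(series=[1,0,0,0,0,0,1,2.5,0,0,0,0,0,1,4,0,0,0,0,0,1,5.5,0,0,0,0,0,1,7,0,0,0,0,0,1,8.5,0,0,0,0,0,1,10,0,0,0,0,0,1,11.5,0,0,0,0,0,1,12.5,0,0,0,0,0,1,13,0,0,0,0,0,1])

```text
time: 19.58
eef_pos: [0.5324, 0.1146, 0.0472]
tcp_rot: [0.72, 0.693, -0.0, 0.0]
contact_force: [-3.5, -1.5, 6.5]
opening: 0.131
finger_force: 41.6
```

>>> arm_command(series=[0.3,0,0,0,0,0,1,0.6,0,0,0,0,0,1,0.9,0,0,0,0,0,1,1.1,0,0,0,0,0,1,1.3,0,0,0,0,0,1,1.5,0,0,0,0,0,1,1.5,0,0,0,0,0,1])

```text
time: 20.17
eef_pos: [0.5327, 0.1233, 0.0472]
tcp_rot: [0.72, 0.694, -0.005, 0.003]
contact_force: [-5.8, -20.2, 8.8]
opening: 0.129
finger_force: 41.9
```

```bash
python3 - <<'E'
from h import *
st()
E
```

```text
t 20.17 p [0.5327 0.1233 0.0472] q [ 0.05  0.24  2.01 -0.01  0.9   0.09] yaw -2.0 F [ -5.8 -20.2   8.8] op 0.129 ff 41.9
```

>>> arm_command(series=[-1.3,0,0,0,0,0,1,-1.3,0,0,0,0,0,0.2,-1.3,0,0,0,0,0,0.2,-1.3,0,0,0,0,0,0.2,-1.3,0,0,0,0,0,0.2,-1.3,0,-3,0,0,0,0.2,-1.3,0,-6,0,0,0,0.2,-1.3,0,-9,0,0,0,0.2,-1.3,0,-10,0,0,0,0.2])

```text
time: 20.92
eef_pos: [0.535, 0.1163, 0.1504]
tcp_rot: [0.721, 0.693, 0.003, 0.003]
contact_force: [1.1, -0.2, 0.7]
opening: 0.802
finger_force: 0.0
```

```bash
python3 - <<'E'
from h import *
st()
t=np.load("top0.npy",allow_pickle=True).item(); s=np.load("scene0.npy",allow_pickle=True).item()
print("top",world(t,[np.array([119,412])/4.8+[180,148]-.4],.30).round(4))
print("scene ends",world(s,[np.array(p)/4.3+[160,180]-.4 for p in[(190,238),(357,155)]],.30).round(4))
for y in(.17,.285): P=[(.4015,y,.3)]; print("pred",(pix(t,P)+.4-[180,148])*4.8,(pix(s,P)+.4-[160,180])*4.3)
E
```

```text
t 20.92 p [0.535  0.1163 0.1504] q [0.03 0.08 1.97 0.   1.08 0.07] yaw -2.2 F [ 1.1 -0.2  0.7] op 0.802 ff 0.0
top [[0.4209 0.168  0.3   ]]
scene ends [[0.4276 0.2761 0.3   ]
 [0.4191 0.1696 0.3   ]]
pred [[112.64334427 446.36447888]] [[376.57389723 172.24551399]]
pred [[-90.4548636  433.65406859]] [[205.062558   273.68248993]]
```

The unload step may have pulled the die back a few mm, so I'll regrip and push it home again.

>>> arm_command(series=[0,-0.1,4,0,0,0,0.2,0,-0.1,7,0,0,0,0.2,0,-0.1,9,0,0,0,0.2,0,-0.1,10.2,0,0,0,0.2,0,-0.1,10.2,0,0,0,0.5,0,-0.1,10.2,0,0,0,1,0,-0.1,10.2,0,0,0,1,0,-0.1,10.2,0,0,0,1,0,-0.1,10.2,0,0,0,1,0,-0.1,10.2,0,0,0,1])

```text
time: 21.75
eef_pos: [0.5325, 0.1157, 0.0452]
tcp_rot: [0.721, 0.693, 0.001, 0.001]
contact_force: [-2.1, -0.0, 5.0]
opening: 0.131
finger_force: 40.1
```

>>> arm_command(series=[0.3,0,0,0,0,0,1,0.6,0,0,0,0,0,1,0.8,0,0,0,0,0,1,1,0,0,0,0,0,1,1.2,0,0,0,0,0,1,1.2,0,0,0,0,0,1])

```text
time: 22.25
eef_pos: [0.5329, 0.1278, 0.0452]
tcp_rot: [0.721, 0.693, 0.001, 0.001]
contact_force: [-1.1, -0.1, 5.2]
opening: 0.132
finger_force: 40.2
```

```bash
python3 - <<'E'
from h import *
st()
E
```

```text
t 22.25 p [0.5329 0.1278 0.0452] q [ 0.05  0.24  2.01 -0.    0.89  0.09] yaw -2.2 F [-1.1 -0.1  5.2] op 0.132 ff 40.2
```

>>> arm_command(series=[0.2,0,0,0,0,0,1,0.4,0,0,0,0,0,1,0.6,0,0,0,0,0,1,0.8,0,0,0,0,0,1,0.8,0,0,0,0,0,1])

```text
time: 22.67
eef_pos: [0.533, 0.1301, 0.0452]
tcp_rot: [0.72, 0.694, -0.004, 0.004]
contact_force: [-3.0, -20.4, 8.4]
opening: 0.129
finger_force: 40.6
```

>>> arm_command(series=[-0.15,0,0,0,0,0,1,-0.3,0,0,0,0,0,1,-0.3,0,0,0,0,0,0.2,-0.3,0,0,0,0,0,0.2,-0.3,0,0,0,0,0,0.2,-0.3,0,0,0,0,0,0.2,-0.3,0,-3,0,0,0,0.2,-0.3,0,-6,0,0,0,0.2,-0.3,0,-9,0,0,0,0.2,-0.3,0,-10,0,0,0,0.2])

```text
time: 23.5
eef_pos: [0.5345, 0.1333, 0.1482]
tcp_rot: [0.721, 0.693, 0.003, 0.003]
contact_force: [1.7, 0.5, 0.4]
opening: 0.798
finger_force: 0.0
```

```bash
python3 - <<'E'
from h import *
st(); go([.424,.10,.36],-2.3)
r=cam("top"); s=cam("scene"); np.save("top4.npy",r,allow_pickle=True); np.save("scene4.npy",s,allow_pickle=True)
a=cv2.resize(r["color"][165:275,195:295],None,fx=4,fy=4,interpolation=3); b=cv2.resize(s["color"][180:290,190:285],None,fx=4,fy=4,interpolation=3)
cv2.imwrite("pics/c6.png",np.hstack([a,b]))
E
```

```text
t 23.5 p [0.5345 0.1333 0.1482] q [0.06 0.09 1.96 0.   1.08 0.1 ] yaw -2.2 F [1.7 0.5 0.4] op 0.798 ff 0.0
shift [ -3.73 -10.74 -21.27] turn [ 0.5 -0.1  0.1] rows>= 6
```

View pics/c6.png

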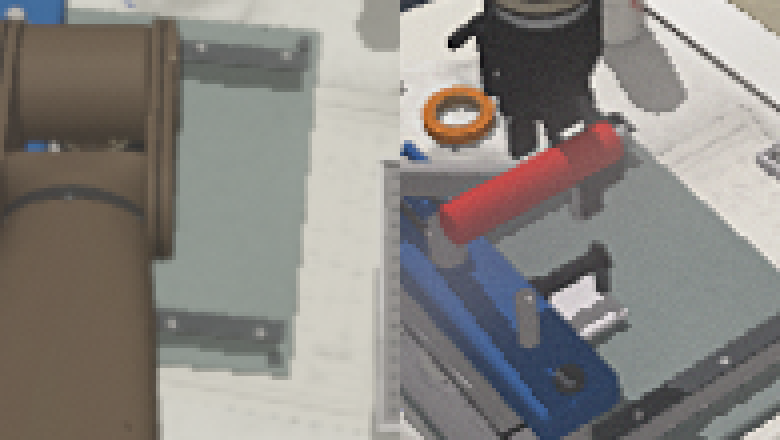

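c6 shows the handle tucked in beside the head, its outer disc near (600,255), and the lever up.

```bash
python3 - <<'E'
from h import *
s=np.load("scene4.npy",allow_pickle=True).item()
print(world(s,[np.array([200,255])/4+[190,180]-.4],.069).round(4),"expect y .0989")
E
```

```text
[[0.5281 0.1036 0.069 ]] expect y .0989
```

>>> arm_command(series=[-0.7,0,-4,0,0,0,0.5,-1.4,0,-8,0,0,0,1,-2,-1,-12,0,0,0,1,-2.5,-2,-16,0,0,0,1,-3,-4,-19,0,0,0,1,-3.7,-7,-21,0,0,0,1,-3.7,-10,-21,0,0,0,1,-3.7,-10.7,-21,0,0,0,1,-3.7,-10.7,-21,0,0,0,1])

```text
time: 24.35
eef_pos: [0.4221, 0.1001, 0.3516]
tcp_rot: [0.721, 0.693, -0.001, -0.001]
contact_force: [0.2, -0.0, -0.3]
opening: -0.004
finger_force: 0.0
```

```bash
python3 - <<'E'
from h import *
st(); go([.424,.224,.345],-2.3)
E
```

```text
t 24.35 p [0.4221 0.1001 0.3516] q [-0.   -0.34  1.97  0.    1.51  0.04] yaw -2.2 F [ 0.2 -0.  -0.3] op -0.004 ff 0.0
shift [12.39 -0.29  0.66] turn [-0.1 -0.   0.1] rows>= 3
```

>>> arm_command(series=[3,0,0,0,0,0,1,6,0,0,0,0,0,1,9,0,0,0,0,0,1,12,-0.2,0,0,0,0,1,12.4,-0.2,1,0,0,0,1,12.4,-0.2,2,0,0,0,1,12.4,-0.2,2.5,0,0,0,1,12.4,-0.2,2.5,0,0,0,1])

```text
time: 25.02
eef_pos: [0.4258, 0.2227, 0.3246]
tcp_rot: [0.721, 0.693, -0.003, -0.001]
contact_force: [0.4, 0.9, 0.5]
opening: 0.0
finger_force: 0.0
```

```bash
python3 - <<'E'
from h import *
st(); go([.424,.224,.313],-2.3)
px=.424+.1775
for th in np.linspace(np.arcsin(.13/.22),np.arcsin(.01/.22)-.01,9): go([px-.22*np.cos(th),.224,.17+.22*np.sin(th)+.013],-2.3)
E
```

```text
t 25.02 p [0.4258 0.2227 0.3246] q [ 0.27 -0.21  1.92 -0.    1.44  0.31] yaw -2.3 F [0.4 0.9 0.5] op 0.0 ff 0.0
shift [ 0.13 -0.17  1.16] turn [-0.3  0.1 -0. ] rows>= 1
shift [ 0.13 -0.17  1.16] turn [-0.3  0.1 -0. ] rows>= 1
shift [ 0.09 -1.08  2.52] turn [-0.3  0.1 -0. ] rows>= 1
shift [ 0.06 -1.89  3.95] turn [-0.3  0.1 -0. ] rows>= 2
shift [ 0.04 -2.59  5.44] turn [-0.3  0.1 -0. ] rows>= 2
shift [ 0.02 -3.17  6.97] turn [-0.3  0.1 -0. ] rows>= 2
shift [ 0.   -3.64  8.54] turn [-0.3  0.1 -0. ] rows>= 3
shift [-1.000e-02 -3.990e+00  1.014e+01] turn [-0.3  0.1 -0. ] rows>= 3
shift [-1.000e-02 -4.230e+00  1.177e+01] turn [-0.3  0.1 -0. ] rows>= 3
shift [-1.00e-02 -4.34e+00  1.34e+01] turn [-0.3  0.1 -0. ] rows>= 4
```

>>> arm_command(series=[0.1,-0.2,0.6,0,0,0,1,0.1,-0.2,1.2,0,0,0,1,0.1,-0.6,1.8,0,0,0,1,0.1,-1.1,2.5,0,0,0,1,0.1,-1.5,3.2,0,0,0,1,0.1,-1.9,4,0,0,0,1,0.1,-2.2,4.7,0,0,0,1,0.1,-2.6,5.4,0,0,0,1,0.1,-2.9,6.2,0,0,0,1,0.1,-3.2,7,0,0,0,1])

```text
time: 25.85
eef_pos: [0.3934, 0.2263, 0.2584]
tcp_rot: [0.721, 0.693, -0.0, -0.001]
contact_force: [-4.1, -0.3, 6.6]
opening: 0.0
finger_force: 2.9
```

>>> arm_command(series=[0,-0.2,0.8,0,0,0,1,0,-0.5,1.6,0,0,0,1,0,-0.7,2.4,0,0,0,1,0,-0.8,3.2,0,0,0,1,0,-0.9,4,0,0,0,1,0,-1,4.7,0,0,0,1,0,-1,5.4,0,0,0,1,0,-1.1,6,0,0,0,1,0,-1.1,6.4,0,0,0,1,0,-1.1,6.4,0,0,0,1])

```text
time: 26.68
eef_pos: [0.3822, 0.2269, 0.1941]
tcp_rot: [0.721, 0.693, -0.0, -0.001]
contact_force: [-4.2, 0.3, 5.3]
opening: -0.001
finger_force: 3.0
```

```bash
python3 - <<'E'
from h import *
st()
E
```

```text
t 26.68 p [0.3822 0.2269 0.1941] q [ 0.31 -0.21  2.16  0.    1.19  0.34] yaw -2.3 F [-4.2  0.3  5.3] op -0.001 ff 3.0
```

>>> arm_command(series=[0,0,0.2,0,0,0,1,0,0,0.4,0,0,0,1,0,0,0.6,0,0,0,1,0,0,0.8,0,0,0,1,0,0,0.8,0,0,0,1])

```text
time: 27.1
eef_pos: [0.3827, 0.2271, 0.1927]
tcp_rot: [0.721, 0.693, -0.001, -0.001]
contact_force: [-15.1, -4.5, 31.0]
opening: -0.0
finger_force: 15.5
```

>>> arm_command(series=[0,0,-0.3,0,0,0,1,0,0,-0.3,0,0,0,1,0,0,-0.3,0,0,0,1,0,0,-0.3,0,0,0,1,0,0,-0.3,0,0,0,1,0,0,-0.3,0,0,0,1,0,0,-0.3,0,0,0,1,0,0,-0.3,0,0,0,1,0,0,-0.3,0,0,0,1,0,0,-0.3,0,0,0,1])

```text
time: 27.93
eef_pos: [0.3837, 0.2272, 0.1931]
tcp_rot: [0.721, 0.693, 0.001, -0.0]
contact_force: [-7.5, -1.6, 18.4]
opening: 0.002
finger_force: 9.0
```

>>> arm_command(series=[0,0,0,0,0,0,1,0,0,0,0,0,0,1,0,0,0,0,0,0,1,0,0,0,0,0,0,1,0,0,0,0,0,0,1,0,0,0,0,0,0,1,0,0,0,0,0,0,1,0,0,0,0,0,0,1,0,0,0,0,0,0,1,0,0,0,0,0,0,1])

```text
time: 28.77
eef_pos: [0.3837, 0.2272, 0.1931]
tcp_rot: [0.721, 0.693, 0.001, -0.0]
contact_force: [-6.6, -0.5, 17.4]
opening: -0.003
finger_force: 9.0
```

>>> arm_command(series=[0,0,0,0,0,0,1,0,0,0,0,0,0,1,0,0,0,0,0,0,1,0,0,0,0,0,0,1,0,0,0,0,0,0,1,0,0,0,0,0,0,1,0,0,0,0,0,0,1,0,0,0,0,0,0,1,0,0,0,0,0,0,1,0,0,0,0,0,0,1])

```text
time: 29.6
eef_pos: [0.3837, 0.2272, 0.1931]
tcp_rot: [0.721, 0.693, 0.001, -0.0]
contact_force: [-7.6, -1.0, 17.8]
opening: 0.002
finger_force: 9.0
```

>>> arm_command(series=[0,0,0,0,0,0,1,0,0.1,-0.6,0,0,0,1,0,0.3,-1.4,0,0,0,1,0,0.5,-2.4,0,0,0,1,0,0.8,-3.5,0,0,0,1,0,1.1,-4.7,0,0,0,1,0,1.5,-6,0,0,0,1,0,2,-7.4,0,0,0,1,0,2.6,-8.8,0,0,0,1,0,3.2,-10.2,0,0,0,1])

```text
time: 30.43
eef_pos: [0.4169, 0.2249, 0.2926]
tcp_rot: [0.721, 0.693, 0.001, 0.001]
contact_force: [1.8, -0.5, 1.3]
opening: 0.001
finger_force: 0.7
```

>>> arm_command(series=[0,0.5,-1.4,0,0,0,1,0,1,-3,0,0,0,1,0,1,-5,0,0,0,1,0,1,-6,0,0,0,1,-3,1,-6,0,0,0,1,-6,1,-6,0,0,0,1,-9,1,-6,0,0,0,1,-12,1,-6,0,0,0,1,-12,1,-6,0,0,0,1])

```text
time: 31.18
eef_pos: [0.4206, 0.1012, 0.3508]
tcp_rot: [0.723, 0.691, -0.001, 0.001]
contact_force: [0.3, 0.4, -0.6]
opening: -0.004
finger_force: 0.0
```

```bash
python3 - <<'E'
from h import *
st(); go([.5325,.124,.15],-2.3)
E
```

```text
t 31.18 p [0.4206 0.1012 0.3508] q [ 0.   -0.34  1.98 -0.    1.51  0.05] yaw -2.5 F [ 0.3  0.4 -0.6] op -0.004 ff 0.0
shift [ 2.83 11.08 20.07] turn [-0.   0.2 -0.2] rows>= 6
```

>>> arm_command(series=[0,4,0,0,0,0,1,0.7,8,0,0,0,0,0.6,1.4,11,0,0,0,0,0.2,2.1,11.2,4,0,0,0,0.2,2.7,11.2,8,0,0,0,0.2,2.7,11.2,12,0,0,0,0.2,2.7,11.2,16,0,0,0,0.2,2.7,11.2,20,0,0,0,0.2,2.7,11.2,20,0,0,0,0.2,2.7,11.2,20,0,0,0,0.2])

```text
time: 32.02
eef_pos: [0.5318, 0.1277, 0.1488]
tcp_rot: [0.721, 0.693, -0.003, -0.002]
contact_force: [1.3, -0.6, 0.7]
opening: 0.801
finger_force: 0.0
```

```bash
python3 - <<'E'
from h import *
st(); go([.5325,.123,.044],-2.3)
E
```

```text
t 32.02 p [0.5318 0.1277 0.1488] q [ 0.05  0.09  1.96 -0.    1.1   0.09] yaw -2.2 F [ 1.3 -0.6  0.7] op 0.801 ff 0.0
shift [-0.46  0.16 10.47] turn [-0.4  0.   0.1] rows>= 3
```

>>> arm_command(series=[-0.4,0.1,4,0,0,0,0.2,-0.4,0.1,7,0,0,0,0.2,-0.4,0.1,9,0,0,0,0.2,-0.4,0.1,10.2,0,0,0,0.2,-0.4,0.1,10.2,0,0,0,0.5,-0.4,0.1,10.2,0,0,0,1,-0.4,0.1,10.2,0,0,0,1,-0.4,0.1,10.2,0,0,0,1,-0.4,0.1,10.2,0,0,0,1,-0.4,0.1,10.2,0,0,0,1], force=40)

```text
time: 32.85
eef_pos: [0.5327, 0.1238, 0.0513]
tcp_rot: [0.721, 0.693, -0.002, -0.002]
contact_force: [-9.5, 0.2, 10.9]
opening: 0.131
finger_force: 40.8
```

>>> arm_command(series=[-1,0,0,0,0,0,1,-2.5,0,0,0,0,0,1,-4,0,0,0,0,0,1,-5.5,0,0,0,0,0,1,-7,0,0,0,0,0,1,-8.5,0,0,0,0,0,1,-10,0,0,0,0,0,1,-11.5,0,0,0,0,0,1,-12.5,0,0,0,0,0,1,-13,0,0,0,0,0,1])

```text
time: 33.68
eef_pos: [0.5275, -0.007, 0.0513]
tcp_rot: [0.721, 0.693, -0.002, -0.003]
contact_force: [-10.2, 2.1, 10.6]
opening: 0.131
finger_force: 40.9
```

>>> arm_command(series=[-0.3,0,0,0,0,0,1,-0.6,0,0,0,0,0,1,-0.9,0,0,0,0,0,1,-1.1,0,0,0,0,0,1,-1.3,0,0,0,0,0,1,-1.5,0,0,0,0,0,1,-1.5,0,0,0,0,0,1])

```text
time: 34.27
eef_pos: [0.5271, -0.0161, 0.0513]
tcp_rot: [0.722, 0.692, 0.002, -0.006]
contact_force: [-7.2, 18.2, 13.3]
opening: 0.129
finger_force: 41.0
```

>>> arm_command(series=[0.2,0,0,0,0,0,1,0.3,0,0,0,0,0,1,0.3,0,0,0,0,0,0.2,0.3,0,0,0,0,0,0.2,0.3,0,0,0,0,0,0.2,0.3,0,0,0,0,0,0.2,0.3,0,-3,0,0,0,0.2,0.3,0,-6,0,0,0,0.2,0.3,0,-9,0,0,0,0.2,0.3,0,-10,0,0,0,0.2])

```text
time: 35.1
eef_pos: [0.5319, -0.0194, 0.1545]
tcp_rot: [0.721, 0.693, 0.002, 0.004]
contact_force: [1.0, -0.5, 0.1]
opening: 0.797
finger_force: 0.0
```

```bash
python3 - <<'E'
from h import *
st(); go([.6006,.0795,.14],-92.2)
E
```

```text
t 35.1 p [ 0.5319 -0.0194  0.1545] q [-0.23  0.05  2.   -0.    1.09 -0.19] yaw -2.3 F [ 1.  -0.5  0.1] op 0.797 ff 0.0
shift [10.15  6.46  1.49] turn [ 0.5 -0.3 89.9] rows>= 13
```

>>> arm_command(series=[1,0.7,0,0,0,7,0.2,2,1.4,0,0,0,14,0.2,3,2.1,0,0,0,21,0.2,4,3,0,0,0,28,0.2,5,3.7,0,0,0,35,0.2,6,4.4,0,0,0,42,0.2,7,5,0,0,0,49,0.2,8,5.6,0,0,0,56,0.2,9,6.2,0,0,0,63,0.2,10,6.7,0,0,0,70,0.2])

```text
time: 35.93
eef_pos: [0.6, 0.079, 0.1483]
tcp_rot: [0.989, 0.151, -0.0, -0.0]
contact_force: [1.0, -0.0, 0.1]
opening: 0.8
finger_force: 0.0
```

>>> arm_command(series=[0,0,1,0,0,7,0.2,0,0,3,0,0,14,0.2,0,0,5,0,0,20,0.2,0,0,5,0,0,20,0.2,0,0,5,0,0,20,0.2])

```text
time: 36.35
eef_pos: [0.5985, 0.0787, 0.0973]
tcp_rot: [1.0, -0.018, -0.002, -0.0]
contact_force: [-0.7, -0.1, -0.5]
opening: 0.802
finger_force: 0.0
```

```bash
python3 - <<'E'
from h import *
st(); go([.6006,.0795,.036],-92.2)
r=cam("top"); np.save("top5.npy",r,allow_pickle=True); s=cam("scene"); np.save("scene5.npy",s,allow_pickle=True)
a=cv2.resize(r["color"][185:275,215:315],None,fx=5,fy=5,interpolation=3); b=cv2.resize(s["color"][190:280,265:345],None,fx=3.75,fy=5,interpolation=3)
cv2.imwrite("pics/c7.png",np.hstack([a,b]))
E
```

```text
t 36.35 p [0.5985 0.0787 0.0973] q [-0.04  0.28  1.85 -0.    1.02  1.57] yaw -92.1 F [-0.7 -0.1 -0.5] op 0.802 ff 0.0
shift [ 0.23 -0.09  6.13] turn [0.  0.2 0.1] rows>= 2
```

View pics/c7.png

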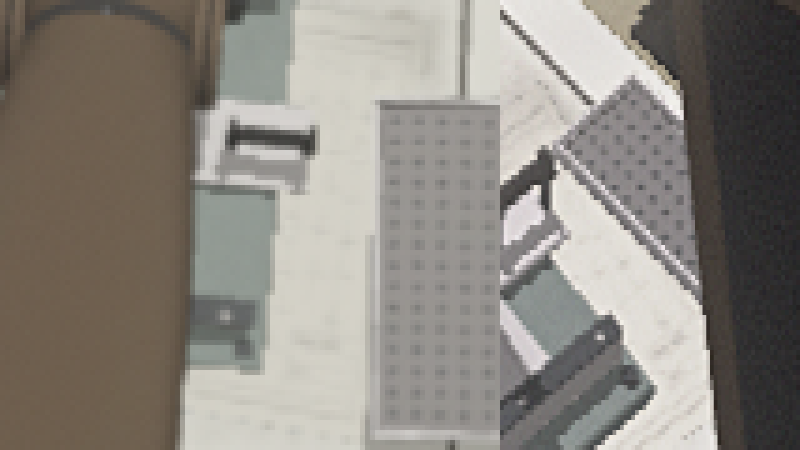

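The cooling tray has been knocked: its left corners are now at native (290,205) and (289,273). I'll look at it in the saved picture.

```bash
python3 - <<'E'
from h import *
r=np.load("top5.npy",allow_pickle=True).item(); crop(r,"pics/t8.png",275,190,90,95,6)
E
```

```text
(no output)
```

View pics/t8.png

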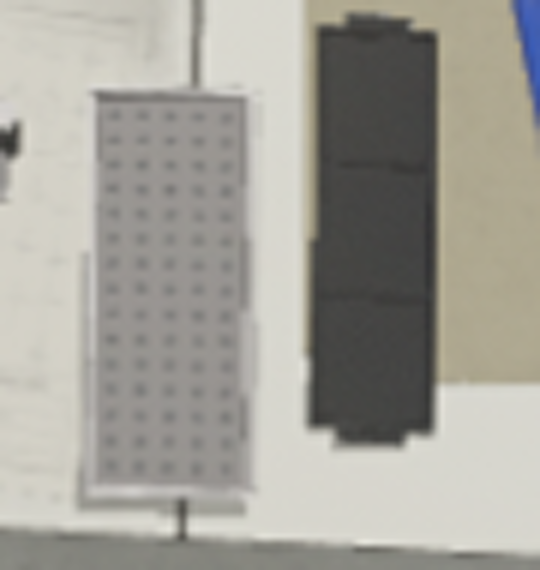

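>>> arm_command(series=[0.2,-0.1,3,0,0,0,0.2,0.2,-0.1,4.5,0,0,0,0.2,0.2,-0.1,5.2,0,0,0,0.2,0.2,-0.1,5.2,0,0,0,0.2,0.2,-0.1,5.2,0,0,0,0.2])

```text
time: 36.87
eef_pos: [0.6027, 0.0797, 0.0484]
tcp_rot: [1.0, -0.019, 0.001, 0.0]
contact_force: [0.0, 0.5, 0.2]
opening: 0.8
finger_force: 0.0
```

```bash
python3 - <<'E'
from h import *
st(); go([.6006,.0795,.037],-92.2)
r=np.load("top5.npy",allow_pickle=True).item()
E
```

```text
t 36.87 p [0.6027 0.0797 0.0484] q [-0.04  0.35  1.86  0.    0.93  1.57] yaw -92.2 F [0.  0.5 0.2] op 0.8 ff 0.0
shift [-0.21  0.03  1.14] turn [-0.  -0.1 -0. ] rows>= 1
```

>>> arm_command(series=[-0.1,0,0.7,0,0,0,0.2,-0.1,0,1.2,0,0,0,0.2,-0.1,0,1.2,0,0,0,0.4,-0.1,0,1.2,0,0,0,0.7,-0.1,0,1.2,0,0,0,1,-0.1,0,1.2,0,0,0,1,-0.1,0,1.2,0,0,0,1,-0.1,0,1.2,0,0,0,1], force=70)

```text
time: 37.53
eef_pos: [0.6012, 0.0798, 0.0357]
tcp_rot: [1.0, -0.02, 0.0, 0.0]
contact_force: [-0.7, -0.0, 0.7]
opening: 0.636
finger_force: 73.6
```

```bash
python3 - <<'E'
from h import *
st()
r=np.load("top5.npy",allow_pickle=True).item()
T=lambda p:np.array(p)/6+[275,190]-.4
h=world(r,[T(p) for p in[(115,117),(227,118),(226,468),(112,468)]],.014); print(h.round(4).tolist(),h.mean(0).round(4))
c=world(r,[T(p) for p in[(95,93),(252,95),(250,492),(85,492)]],.023); print(c.round(4).tolist(),c.mean(0).round(4))
E
```

```text
t 37.53 p [0.6012 0.0798 0.0357] q [-0.04  0.37  1.87 -0.    0.91  1.57] yaw -92.3 F [-0.7 -0.   0.7] op 0.636 ff 73.6
[[0.5512, -0.0996, 0.014], [0.5543, -0.1653, 0.014], [0.3523, -0.17, 0.014], [0.3488, -0.1051, 0.014]] [ 0.4516 -0.135   0.014 ]
[[0.5631, -0.0865, 0.023], [0.5671, -0.1782, 0.023], [0.3395, -0.1826, 0.023], [0.3345, -0.0894, 0.023]] [ 0.451  -0.1342  0.023 ]
```

>>> arm_command(series=[0,0,-1,0,0,0,1,0,0,-2.5,0,0,0,1,0,0,-5,0,0,0,1,0,0,-7.5,0,0,0,1,0,0,-10,0,0,0,1,0,0,-10,0,0,0,1,0,0,-10,0,0,0,1])

```text
time: 38.12
eef_pos: [0.6019, 0.0798, 0.1374]
tcp_rot: [1.0, -0.02, 0.002, 0.0]
contact_force: [-0.7, 0.6, -0.5]
opening: 0.635
finger_force: 74.5
```

```bash
python3 - <<'E'
from h import *
st();go([.5255,-.1327,.13],-88.6)
E
```

```text
t 38.12 p [0.6019 0.0798 0.1374] q [-0.04  0.23  1.83  0.    1.08  1.57] yaw -92.3 F [-0.7  0.6 -0.5] op 0.635 ff 74.5
shift [-6.8  21.54  0.72] turn [ 0.  -0.2 -3.7] rows>= 6
```

>>> arm_command(series=[-0.7,2,0,0,0,-0.5,1,-1.5,5,0,0,0,-1,1,-2.5,8.5,0,0,0,-2,1,-3.5,12,0,0,0,-3,1,-5,16,0,0,0,-3.7,1,-6.2,19.5,0.7,0,0,-3.7,1,-6.8,21.5,2,0,0,-3.7,1,-6.8,21.5,5,0,0,-3.7,1,-6.8,21.5,7.5,0,0,-3.7,1,-6.8,21.5,7.5,0,0,-3.7,1])

```text
time: 38.95
eef_pos: [0.5185, -0.1304, 0.0529]
tcp_rot: [1.0, 0.012, -0.007, -0.003]
contact_force: [-1.4, 0.4, -2.4]
opening: 0.634
finger_force: 74.4
```

>>> arm_command(series=[0,0,0,0,0,0,1,0,0,0,0,0,0,1,0,0,0,0,0,0,1])

```text
time: 39.2
eef_pos: [0.5256, -0.1324, 0.0618]
tcp_rot: [1.0, 0.013, 0.001, 0.001]
contact_force: [-0.0, -0.6, -1.1]
opening: 0.631
finger_force: 74.4
```

```bash
python3 - <<'E'
from h import *
st();go([.5255,-.1327,.020],-88.6)
s=cam("scene");t=cam("top");np.save("top6.npy",t,allow_pickle=True)
# check tray unmoved: template match of tray's near half vs top5
o=np.load("top5.npy",allow_pickle=True).item()["color"]; tp=o[240:276,284:322]
m=cv2.matchTemplate(t["color"][225:290,275:335],tp,cv2.TM_CCOEFF_NORMED); print(cv2.minMaxLoc(m)[1::2],"expect (9,15)")
E
```

```text
t 39.2 p [ 0.5256 -0.1324  0.0618] q [-0.43  0.2   2.02  0.    0.92  1.11] yaw -88.5 F [-0.  -0.6 -1.1] op 0.631 ff 74.4
shift [-0.02  0.02  4.18] turn [ 0.1 -0.1  0.1] rows>= 2
(0.5575565099716187, (10, 19)) expect (9,15)
```

>>> arm_command(series=[0,0,1.5,0,0,0,1,0,0,2.8,0,0,0,1,0,0,3.5,0,0,0,1,0,0,3.8,0,0,0,1,0,0,4.0,0,0,0,1,0,0,4.2,0,0,0,1,0,0,4.3,0,0,0,1,0,0,4.3,0,0,0,1])

```text
time: 39.97
eef_pos: [0.5252, -0.1326, 0.0186]
tcp_rot: [1.0, 0.013, 0.0, 0.0]
contact_force: [-0.7, 0.9, 3.4]
opening: 0.628
finger_force: 75.0
```

```bash
python3 - <<'E'
from h import *
st()
E
```

```text
t 39.97 p [ 0.5252 -0.1326  0.0186] q [-0.43  0.28  2.03  0.    0.84  1.11] yaw -88.6 F [-0.7  0.9  3.4] op 0.628 ff 75.0
```

>>> arm_command(series=[0,0,0,0,0,0,0.29,0,0,0,0,0,0,0.29,0,0,0,0,0,0,0.29,0,0,-1,0,0,0,0.29,0,0,-3,0,0,0,0.29,0,0,-6,0,0,0,0.2,0,0,-9,0,0,0,0.2,0,0,-11,0,0,0,0.2,0,0,-11,0,0,0,0.2])

```text
time: 40.72
eef_pos: [0.528, -0.1339, 0.1339]
tcp_rot: [1.0, 0.013, 0.005, 0.002]
contact_force: [1.0, -0.3, 0.9]
opening: 0.805
finger_force: 0.0
```

```bash
python3 - <<'E'
from h import *
st();go([.5310,.0825,.12],-92.2)
E
```

```text
t 40.72 p [ 0.528  -0.1339  0.1339] q [-0.43  0.1   1.98  0.    1.05  1.11] yaw -88.5 F [ 1.  -0.3  0.9] op 0.805 ff 0.0
shift [  0.84 -21.63   1.29] turn [ 0.3 -0.6  3.7] rows>= 6
```

>>> arm_command(series=[0,-2,0,0,0,0.5,0.2,0.2,-5,0,0,0,1,0.2,0.4,-9,0,0,0,2,0.2,0.6,-13,0,0,0,3,0.2,0.8,-17,0,0,0,3.7,0.2,0.9,-20.5,1,0,0,3.7,0.2,1,-21.6,3,0,0,3.7,0.2,1,-21.6,6,0,0,3.7,0.2,1,-21.6,7,0,0,3.7,0.2,1,-21.6,7,0,0,3.7,0.2])

```text
time: 41.55
eef_pos: [0.5258, 0.0841, 0.0537]
tcp_rot: [1.0, -0.019, -0.004, -0.0]
contact_force: [0.1, 0.4, -0.1]
opening: 0.8
finger_force: 0.0
```

>>> arm_command(series=[0,0,0,0,0,0,0.2,0,0,0,0,0,0,0.2,0,0,0,0,0,0,0.2])

```text
time: 41.8
eef_pos: [0.5305, 0.0832, 0.0591]
tcp_rot: [1.0, -0.02, 0.002, 0.0]
contact_force: [-0.0, 0.2, -0.2]
opening: 0.8
finger_force: 0.0
```

```bash
python3 - <<'E'
from h import *
st();go([.5310,.0825,.0375],-92.2)
E
```

```text
t 41.8 p [0.5305 0.0832 0.0591] q [-0.03  0.2   2.03 -0.    0.91  1.58] yaw -92.3 F [-0.   0.2 -0.2] op 0.8 ff 0.0
shift [0.05 0.07 2.16] turn [ 0.  -0.2 -0.1] rows>= 1
```

>>> arm_command(series=[0.1,0.1,1,0,0,0,0.2,0.1,0.1,1.8,0,0,0,0.2,0.1,0.1,2.1,0,0,0,0.2,0.1,0.1,2.1,0,0,0,0.4,0.1,0.1,2.1,0,0,0,0.7,0.1,0.1,2.1,0,0,0,1,0.1,0.1,2.1,0,0,0,1,0.1,0.1,2.1,0,0,0,1,0.1,0.1,2.1,0,0,0,1], force=70)

```text
time: 42.55
eef_pos: [0.5298, 0.0829, 0.0362]
tcp_rot: [1.0, -0.02, -0.0, 0.0]
contact_force: [-0.7, -0.5, -2.3]
opening: 0.639
finger_force: 73.8
```

>>> arm_command(series=[0,0,-1,0,0,0,1,0,0,-2.5,0,0,0,1,0,0,-5,0,0,0,1,0,0,-7.5,0,0,0,1,0,0,-9.5,0,0,0,1,0,0,-9.5,0,0,0,1,0,0,-9.5,0,0,0,1])

```text
time: 43.13
eef_pos: [0.531, 0.0828, 0.133]
tcp_rot: [1.0, -0.02, 0.002, 0.0]
contact_force: [0.7, -0.3, -1.3]
opening: 0.638
finger_force: 74.0
```

```bash
python3 - <<'E'
from h import *
st();go([.4515,-.1345,.13],-88.6)
r=cam("top"); np.save("top7.npy",r,allow_pickle=True); crop(r,"pics/t9.png",275,190,90,95,6)
E
```

```text
t 43.13 p [0.531  0.0828 0.133 ] q [-0.03  0.09  2.   -0.    1.05  1.58] yaw -92.3 F [ 0.7 -0.3 -1.3] op 0.638 ff 74.0
shift [-7.09 22.02  0.27] turn [ 0.  -0.2 -3.7] rows>= 6
```

View pics/t9.png

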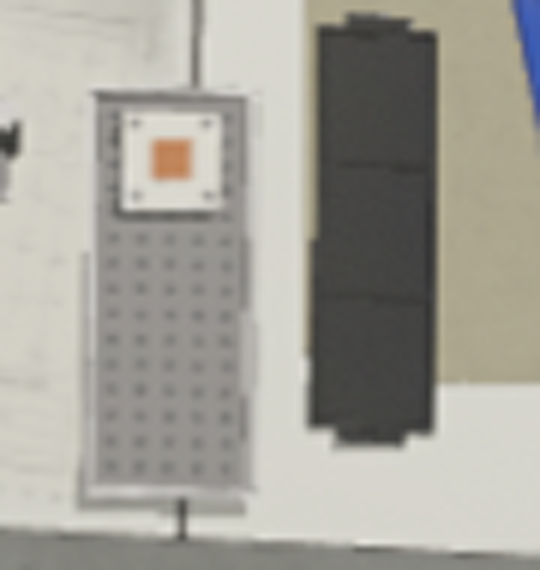

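The square lies flat in the far slot at (172,160), and the tray has not moved since the last look. The round goes in the middle slot.

>>> arm_command(series=[-0.7,2,0,0,0,-0.5,1,-1.5,5,0,0,0,-1,1,-2.5,8.5,0,0,0,-2,1,-3.7,12,0,0,0,-3,1,-5,16,0,0,0,-3.7,1,-6.4,20,0,0,0,-3.7,1,-7.2,22,1,0,0,-3.7,1,-7.2,22,4,0,0,-3.7,1,-7.2,22,6.5,0,0,-3.7,1,-7.2,22,7,0,0,-3.7,1])

```text
time: 44.02
eef_pos: [0.4445, -0.1324, 0.0553]
tcp_rot: [1.0, 0.012, -0.005, -0.003]
contact_force: [-1.7, 0.7, -1.8]
opening: 0.641
finger_force: 74.3
```

>>> arm_command(series=[0,0,0,0,0,0,1,0,0,0,0,0,0,1,0,0,0,0,0,0,1])

```text
time: 44.27
eef_pos: [0.4503, -0.1343, 0.0624]
tcp_rot: [1.0, 0.013, 0.001, 0.0]
contact_force: [0.6, -0.0, -1.2]
opening: 0.639
finger_force: 74.4
```

```bash
python3 - <<'E'
from h import *
st();go([.4505,-.1345,.0192],-88.6)
E
```

```text
t 44.27 p [ 0.4503 -0.1343  0.0624] q [-0.51  0.05  2.19 -0.    0.9   1.04] yaw -88.5 F [ 0.6 -0.  -1.2] op 0.639 ff 74.4
shift [0.01 0.02 4.32] turn [ 0.1 -0.1  0.1] rows>= 2
```

>>> arm_command(series=[0,0,1.5,0,0,0,1,0,0,2.8,0,0,0,1,0,0,3.5,0,0,0,1,0,0,3.9,0,0,0,1,0,0,4.1,0,0,0,1,0,0,4.3,0,0,0,1,0,0,4.4,0,0,0,1,0,0,4.4,0,0,0,1])

```text
time: 44.93
eef_pos: [0.4502, -0.1344, 0.0188]
tcp_rot: [1.0, 0.013, 0.0, 0.0]
contact_force: [-0.9, 1.0, 4.1]
opening: 0.64
finger_force: 75.0
```

```bash
python3 - <<'E'
from h import *
st()
E
```

```text
t 44.93 p [ 0.4502 -0.1344  0.0188] q [-0.51  0.14  2.2   0.    0.81  1.04] yaw -88.5 F [-0.9  1.   4.1] op 0.64 ff 75.0
```

>>> arm_command(series=[0,0,0,0,0,0,0.29,0,0,0,0,0,0,0.29,0,0,0,0,0,0,0.29,0,0,-1,0,0,0,0.29,0,0,-3,0,0,0,0.29,0,0,-6,0,0,0,0.29,0,0,-10,0,0,0,0.29,0,0,-13,0,0,0,0.29,0,3,-16,0,0,0,0.29,0,6,-16,0,0,0,0.29])

```text
time: 45.77
eef_pos: [0.4543, -0.196, 0.1857]
tcp_rot: [1.0, 0.014, 0.006, 0.004]
contact_force: [0.7, -1.1, 0.9]
opening: 0.706
finger_force: 0.0
```

>>> arm_command(series=[0,4,0,0,0,0,0.29,0,8,0,0,0,0,0.29,0,12,0,0,0,0,0.29,0,16,0,0,0,0,0.29,0,20,0,0,0,0,0.29,0,23,0,0,0,0,0.29,0,25,0,0,0,0,0.29,0,25,0,0,0,0,0.29])

```text
time: 46.43
eef_pos: [0.4565, -0.4482, 0.1781]
tcp_rot: [1.0, 0.011, 0.0, 0.001]
contact_force: [-0.3, -0.2, 0.2]
opening: 0.71
finger_force: 0.0
```

```bash
python3 - <<'E'
from h import *
st()
r=cam("top"); crop(r,"pics/t10.png",150,130,210,155,3.6)
E
```

```text
t 46.43 p [ 0.4565 -0.4482  0.1781] q [-0.93  0.26  1.72 -0.    1.17  0.62] yaw -88.8 F [-0.3 -0.2  0.2] op 0.71 ff 0.0
```

View pics/t10.png

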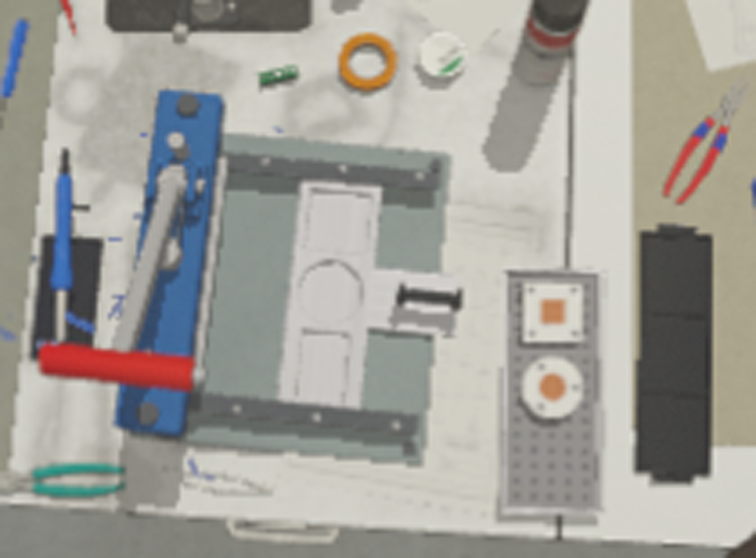

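The final picture shows the square at (553,312) and the round at (552,387) flat in the cooling tray with the board side up. The die is fully out and empty, the lever is up, and the bystanders are where they were.

```bash
python3 -c "
from h import *
print(ctrl.sign_off())"
```

```text
the job is handed in; nothing more can be done
None
```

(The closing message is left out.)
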